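Set the seed feeder's gate with a gauge blade

TASK

The hopper is off the seed feeder so that its gate can be reset for beans. Take the gauge with the thickest blade (it has the longest, thickest handle) out of the rack, slide its blade straight down the sloping chute under the raised gate until the gauge's shoulder sits on the chute's top edge, let it rest there, and press the gate lever down until the gate pinches the blade. Then draw the gauge out along the chute, leaving the gate as set, and hang it back upright in its empty slot of the rack with the shoulder resting on the plate; leave the other gauges, sieve, hopper and packet tray where they are.

Things in the scene. Friction and masses are not known exactly. Their poses are not given: they have to be found in the camera images.
- gauge_thick: the gauge: blade 26 wide x 8 thick x 75 long (last 6 mm 20 wide), steel shoulder plate 36 x 20 x 5, black handle 26 wide x 18 thick x 66 long; 0.18 kg. Origin: mid underside of the shoulder. z up the handle (handle z 5 to 71, blade tip z -75), x along the 26 mm width, y thickness. Starts upright in any rack slot. Grip the handle across its 26 mm width; centre of mass in the blade
- gauge_mid: look-alike gauge that stays in the rack: the same but blade 6 mm thick, handle 14 thick x 52 mm long; same origin and axes
- gauge_thin: look-alike gauge that stays in the rack: the same but blade 4 mm thick, handle 10 thick x 38 mm long; same origin and axes
- rack: fixed aluminium plate 64 (x) x 164 (y) x 8 mm, top 95 mm above the bench, on two end legs; three through slots in a row along y, 52 mm apart, each 32 along x by 12 along y, open below. Gauges hang in them blade down, shoulder on the plate, blade width along the rack's x; a half turn makes no difference. Origin: on the bench under the middle slot
- slot0 (a point): middle of the -y slot's mouth, on top of the rack plate (axes as the rack)
- slot1 (a point): middle of the centre slot's mouth, on top of the rack plate
- slot2 (a point): middle of the +y slot's mouth, on top of the rack plate
- feeder: fixed seed feeder: grey base and housing, two green cheeks 70 mm apart inside, sloping steel chute between them, steel radial gate on a cross shaft, catch pan on its +x side; about 300 mm long (x), 130 wide, 205 high. Origin: on the bench, 160 mm below where the gate meets the chute; -x is its feed side, towards the robot; the lever is on its -y side
- chute (a point): steel chute plate 70 wide, 35 degrees off vertical, falling away from the robot. Origin: mid top edge of its upper face, 205 mm up. z up the slope, x off the face, y across. All above the edge is open. Lip meets it at z about -53. Gauge home: z axes parallel, width along y, blade flat on the face (origin at x 4, z 0 mm), shoulder on the edge, tip 20 mm past the lip; let go there it stays lying
- gate: the swinging gate with its lever. Origin on the shaft axis, midway between the cheeks; y along the shaft, -x towards the grip. Its pitch (about the feeder's y) is 0 when shut and grows as it opens: 0.32 to 0.45 at the start, 0.16 at a gap of 8 mm (5 mm per 0.1 rad), at most 0.6. Friction holds it where it is left; pressing it down takes about 3 N at the grip
- gate_lip (a point): middle of the gate's round lower lip, 6 mm in diameter, 66 mm long along y, 60 mm from the shaft. The gap is this point's distance off the chute face (chute x) less 3 mm; 17 to 24 mm at the start
- lever_grip (a point): middle of the lever's black grip, a bar 18 mm in diameter, 55 mm long along the feeder's y, 92 mm to the -y side of the feeder's middle and 130 mm from the shaft towards the robot; press it down to close the gate
- gate_shaft (a point): point on the gate's shaft axis abreast of lever_grip: the grip turns about it at 130 mm. The lever is level when the gate is shut and rises as it opens
- sieve: bystander: round brass sieve pan, 154 mm across, 50 mm high; origin at the centre of its underside
- hopper: bystander: the feeder's square steel hopper standing mouth down, 160 x 160 mm at the foot, 145 mm high; origin at the centre of its foot
- packet_tray: bystander: black plastic tray 120 x 190 mm full of paper packets, 115 mm high; origin at the centre of its underside
There are look-alikes about, which are no part of the job. Leave any blue, green or orange look-alike of the gauge_thick alone.

How it is judged:
On the way, in this order (a step that is already met when the one before it is completed fails the run):
1. the thick gauge lies in the chute under the raised gate, shoulder on the top edge (within 4 mm), along the slope (within 7 degrees), not held by the fingers (z of gauge_thick in the frame of chute between -0.004 and 0.004 m and x of gauge_thick in the frame of chute between 0 and 0.01 m and y of gauge_thick in the frame of chute between -0.025 and 0.025 m and angle between the z axis of gauge_thick and the z axis of chute, either way round below 0.12 rad and contact force between the fingers and gauge_thick below 0.5 N), for 0.2 s.
2. the gate's lip pinches the blade (more than 1 N) with the shoulder still on the chute's top edge (contact force between gate and gauge_thick above 1 N and x of gate_lip in the frame of chute below 0.013 m and z of gauge_thick in the frame of chute between -0.004 and 0.006 m and angle between the z axis of gauge_thick and the z axis of chute, either way round below 0.12 rad), for 0.2 s.
At the end, for the whole second after the job is handed in: The gate stands at the blade's thickness (gap 8 mm within 1.5 mm: lip point 9.5 to 12.5 mm off the chute face) and the thick gauge hangs at rest in a rack slot, its origin within 7 mm of the slot's mouth and upright within 6 degrees (x of gate_lip in the frame of chute between 0.0095 and 0.0125 m and (distance between gauge_thick and slot0 below 0.007 m or distance between gauge_thick and slot1 below 0.007 m or distance between gauge_thick and slot2 below 0.007 m) and angle between gauge_thick's own z axis and vertical below 0.1 rad and linear speed of gauge_thick below 0.02 m/s); the robot touches nothing.
It fails at once if another gauge is shifted by more than 12 mm (distance of any of gauge_mid, gauge_thin from where it was at the start of the episode above 0.012 m).
It fails at once if the sieve, hopper or packet tray is shifted by more than 20 mm (distance of any of sieve, hopper, packet_tray from where it was at the start of the episode above 0.02 m).
It also fails if it takes over 64 s, if anything falls off the work surface, if the arm or the gripper's body presses on something with over 40 N, if the wrist force passes 120 N, or if a joint passes its speed limit or range.

ROBOT

A 6-joint arm with a two-finger parallel gripper is mounted at the origin on the work surface. World frame = base frame: x ahead of the robot, y to its left, z up, the work surface at z = 0. Lengths are in m, angles in rad, forces in N, time in s.
With the tool pointing down it reaches from about 0.375 to 0.9 m from the base axis. Payload 3.1 kg.
Tool frame: the origin (TCP) lies on the centre line of the jaws, within the pads' length; the fingertips stand 19 mm ahead of it and the grasp point (between the pads) is the TCP; z points along the fingers, y is the line along which they close (so a half turn about z gives the same grasp; the last joint's range is limited). The gripper opens to 85 mm and grips with 20 to 120 N. Pads are 22 mm wide; open, the fingers measure 114 mm over their backs; the gripper's body (76 mm by 85 mm) begins 54 mm behind the grasp point. The pads swing forward as they close: fully open they stand 13 mm farther back than shut.
Start: joints at [-1.494, 0.527, 1.433, -0, 1.181, -0.178], TCP at [0.158, -0.605, 0.25] pointing down, gripper open.
Joint ranges: [-3.08, 3.08], [-0.75, 2.2], [0.22, 2.44], [-1.43, 4.57], [0, 2.65], [-2.85, 2.85]. Speed limits (rad/s): [2.79, 2.79, 3.14, 3.14, 3.14, 3.14].

INTERFACE

Orientations are given as a unit quaternion [x, y, z, w].
In Python, from station import manip, cams, sign_off gives the robot as it stands.
- The arm moves only by the tool carry_out, never from a script. Its argument "targets" is a list that holds one entry, the list of rows, each a list of 7 numbers: the shift along the tool's x, y, z in cm, then the turn, a rotation vector about the tool's x, y, z in degrees, then the finger opening in cm, from 0 to 8.54. A call has 1 to 12 rows; each row is the pose to reach, as a shift and turn from the pose commanded when the call began, along the tool's axes at that moment; what a row does not reach only later rows make up. A row lasts 1/12 s, in which the tool goes at most 41.7 mm and 7.16 degrees, less where a joint would pass 70% of its speed; a pose out of reach is approached as far as the arm can. A call with a gripper value outside its range is refused whole. The fingers move at their own pace and stop on an object; "force" is the grip in N (left out, the last holds). Time passes only in rows, so rows that repeat a pose let the fingers close. It gives the time, the measured TCP pose, the force, the opening and the grip force at its end, in the units of the state.
- manip.sense(): the state, without advancing time (a new reading comes with each control period).
- cams.snapshot(name): name is "scene" or "top" or "wrist"; returns the picture (400x640x3 uint8, red, green, blue); there is no depth.
- cams.camera_info(name): a dict with "K" (3x3 intrinsics, pixels), "k1" (the pictures are not rectified: a ray, as slopes to the right and down, at radius r is drawn at 1 + k1 r^2 times it, then the intrinsics apply), "T" (4x4, takes a point from camera to world coordinates). Camera axes: x right, y down, z forward; pixel columns grow to the right and rows downward; lengths in m; the calibration is good to about 2 mm. A picture is of the moment at which its call begins: read the wrist's pose just before it. camera_info takes no time and is no camera call; for the wrist camera it gives the pose at the moment of the call.
- sign_off(): hands the job in; it is judged then, once.
The state is a dict: "t": time; "q": joint angles; "qd": joint speeds; "tau": joint torques, N m; "tcp_pos": TCP position; "tool_rot": TCP orientation; "force": force on the tool from outside, world axes, zero at the start; "ft_torque": the same for the moment, N m; "finger_gap": opening from 0.0 (shut) to 1.0 (fully open); "gripper_force": force on a finger pad.
Only numpy, scipy, OpenCV 4.12 (cv2) and the standard library are available. Lean on these libraries where they do the work, as an engineer would, in place of code of your own. Each camera call takes 0.05 s, during which the arm holds its last target. There are 200 camera calls.

## Working session

There is one attempt and no reset: what is moved stays moved. The work goes in short steps, Python scripts to look and compute and a tool call to move; the robot and the scene stay as the last step left them, time stands still between calls to the robot, and variables do not carry over. Pictures are saved under pics/ and viewed, at most 10 in all, crops included, and the job is handed in when it is done.

Besides the shell and the picture viewer there is one more tool, called after ">>>" as a command line: name --argument value ..., lists and objects as JSON in quotes. carry_out: Moves the arm, as the interface text tells. Its arguments: {"type":"object","properties":{"targets":{"type":"array"},"force":{"type":"number"}},"required":["targets"]}

```bash
ls; mkdir -p pics; python3 - <<'E'
from station import manip, cams
import cv2, numpy as np
s=manip.sense(); print({k:np.round(v,4).tolist() for k,v in s.items()})
for n in("scene","top","wrist"):
    i=cams.camera_info(n); print(n,np.round(i["K"],1).tolist(),i["k1"],np.round(i["T"],4).tolist())
    cv2.imwrite(f"pics/{n}0.png",cams.snapshot(n)[:,:,::-1])
a=cv2.imread("pics/scene0.png");b=cv2.imread("pics/top0.png")
E
```

```text
pics
{'t': 0.0, 'q': [-1.4945, 0.5285, 1.4339, -0.0, 1.1814, -0.1785], 'qd': [0.0008, -0.0008, -0.0012, -0.0, -0.0008, -0.0003], 'tau': [0.0001, -44.2349, -17.8026, -0.0004, 0.0084, -0.0], 'tcp_pos': [0.1575, -0.6041, 0.2493], 'tool_rot': [0.9919, 0.1271, 0.0, -0.0011], 'force': [0.3139, 0.3111, 0.7112], 'ft_torque': [-0.0385, -0.0098, 0.0034], 'gripper_force': 0.0, 'finger_gap': 0.9971}
scene [[372.5, 0.0, 318.3], [0.0, 372.5, 200.8], [0.0, 0.0, 1.0]] 0.0068421229500659625 [[0.3857, 0.6419, -0.6627, 1.2183], [0.9226, -0.2735, 0.2721, -0.2765], [-0.0066, -0.7164, -0.6977, 0.8597], [0.0, 0.0, 0.0, 1.0]]
top [[404.2, 0.0, 317.7], [0.0, 404.2, 204.8], [0.0, 0.0, 1.0]] -0.06635506365951337 [[0.0182, -0.9941, 0.1068, 0.3921], [-0.9994, -0.0212, -0.0269, 0.0246], [0.029, -0.1062, -0.9939, 1.3807], [0.0, 0.0, 0.0, 1.0]]
wrist [[326.8, 0.0, 323.0], [0.0, 326.8, 196.0], [0.0, 0.0, 1.0]] 0.01053610924076006 [[0.2518, -0.9238, -0.2885, 0.2325], [-0.9678, -0.2411, -0.0728, -0.586], [-0.0023, 0.2975, -0.9547, 0.3741], [0.0, 0.0, 0.0, 1.0]]
```

View pics/scene0.png

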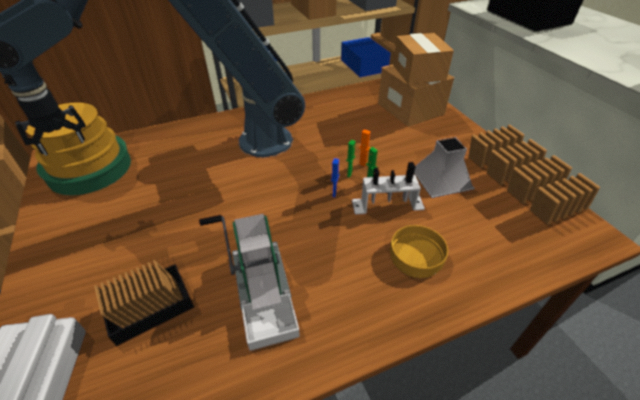

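View pics/top0.png

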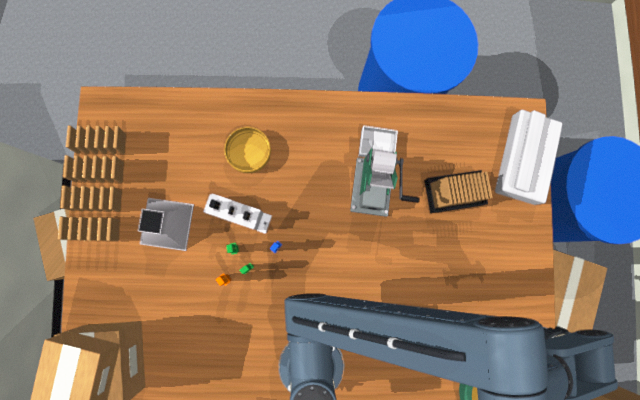

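Scene view: the rack is at about (390,190) with three black handles. Blue, green and orange look-alikes stand at (335,175), (350,158), (372,160) and (366,140). The feeder is at (262,280), its lever grip at (210,220). In the top view the rack is at (238,212), the feeder at (375,170) and the grip at (410,199). Next I'll enlarge both views.

```bash
python3 - <<'E'
import cv2, numpy as np
a=cv2.imread("pics/scene0.png");b=cv2.imread("pics/top0.png")
f=lambda im,x,y,w,h:cv2.resize(im[y:y+h,x:x+w],(400,300),interpolation=cv2.INTER_CUBIC)
cv2.imwrite("pics/crop1.png",np.vstack([np.hstack([f(a,340,145,100,75),f(b,190,180,100,75)]),np.hstack([f(a,190,200,133,100),f(b,330,130,120,90)])]))
E
```

```text
(no output)
```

View pics/crop1.png

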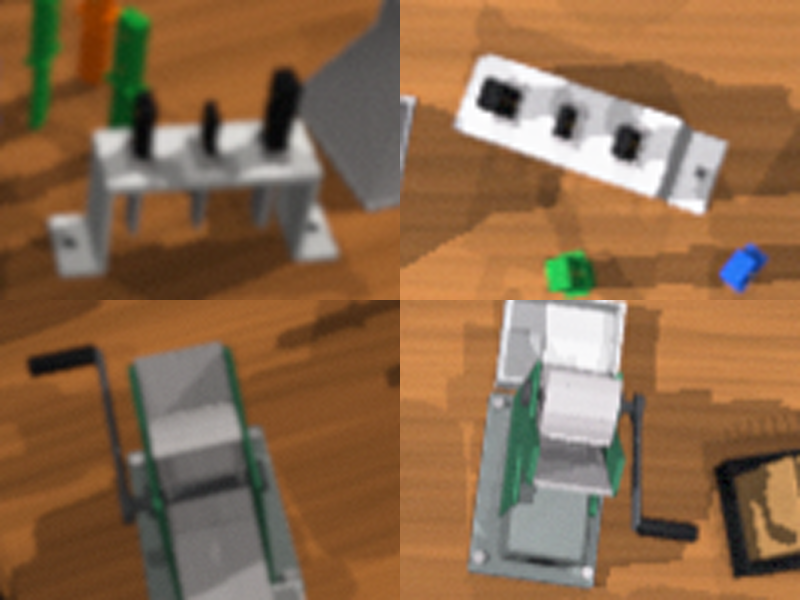

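Three black gauges stand in the rack (scene pixels): (375,176) medium, (392,177) small, (410,172) the longest and thickest. In the top view they are at (231,216), (214,204) and so on. The one at scene (410,172) / top (214,204), nearest the hopper, fits gauge_thick. The coloured ones on the bench are look-alikes. The crop confirms this.

```bash
cat > h.py <<'E'
import numpy as np, cv2
from scipy.spatial.transform import Rotation as R
from station import manip, cams
def ray(info,px):
    K=np.array(info["K"]);T=np.array(info["T"])
    u=cv2.undistortPoints(np.array([[px]],float),K,np.array([info["k1"],0,0,0.]))[0,0]
    d=T[:3,:3]@np.array([u[0],u[1],1]);return T[:3,3],d/np.linalg.norm(d)
def plane(info,px,z):
    o,d=ray(info,px);return o+d*(z-o[2])/d[2]
def tri(*ip):
    A=np.zeros((3,3));b=np.zeros(3);rs=[ray(*x) for x in ip]
    for o,d in rs:
        M=np.eye(3)-np.outer(d,d);A+=M;b+=M@o
    p=np.linalg.solve(A,b)
    return p,max(np.linalg.norm((np.eye(3)-np.outer(d,d))@(p-o)) for o,d in rs)
def proj(info,P):
    T=np.linalg.inv(np.array(info["T"]));p=T[:3,:3]@P+T[:3,3];s=p[:2]/p[2]
    s=s*(1+info["k1"]*(s@s));K=np.array(info["K"]);return K[:2,:2]@s+K[:2,2]
def delta(P,Rm,P0=None,R0=None):
    "row (cm, deg) from the present (or given) pose to TCP P, rotation Rm"
    s=manip.sense()
    P0=np.array(s["tcp_pos"]) if P0 is None else P0
    R0=R.from_quat(s["tool_rot"]) if R0 is None else R0
    return np.round(np.r_[100*R0.inv().apply(P-P0),np.degrees((R0.inv()*Rm).as_rotvec())],2).tolist()
E
python3 - <<'E'
from h import *
S=cams.camera_info("scene");T=cams.camera_info("top")
pr=lambda n,x:print(n,np.round(x[0],4),round(x[1],4))
for n,t,s in [("rackA",(211.75,193.75),(420,188.75)),("rackB",(260.5,210),(367,192.5)),("rackC",(255,229.25),(363.75,177.5)),("rackD",(204,212),(415,175)),
 ("chuteL",(371.1,186.4),(264,214.3)),("chuteR",(393.6,188.2),(235,220.7)),("gripIn",(402,199),(222.3,217.7)),("gripOut",(419.1,199.9),(200.7,222.7)),("thick",(214.5,204),(411,163))]:
    pr(n,tri((T,t),(S,s)))
for t in [(211.75,193.75),(260.5,210),(255,229.25),(204,212)]: print(np.round(plane(T,t,.095),4))
E
```

```text
rackA [0.5594 0.3309 0.0888] 0.0001
rackB [0.5106 0.1732 0.0889] 0.0008
rackC [0.4496 0.1905 0.0944] 0.0035
rackD [0.4996 0.3523 0.0902] 0.0005
chuteL [ 0.5787 -0.1623  0.1966] 0.0033
chuteR [ 0.5741 -0.2315  0.1981] 0.0014
gripIn [ 0.5434 -0.258   0.1896] 0.002
gripOut [ 0.5414 -0.3098  0.1916] 0.0017
thick [0.5197 0.3052 0.1674] 0.0029
[0.5586 0.3295 0.095 ]
[0.5097 0.1718 0.095 ]
[0.4481 0.1872 0.095 ]
[0.4995 0.3515 0.095 ]
```

```bash
cat >> h.py <<'E'
def down(yaw): # tool z down, tool x at yaw (deg)
    c,s=np.cos(np.radians(yaw)),np.sin(np.radians(yaw))
    return R.from_matrix(np.array([[c,s,0],[s,-c,0],[0,0,-1]]))
E
python3 - <<'E'
from h import *
print(delta(np.array([.50,-.24,.38]),down(-3.8)))
E
```

```text
[42.33, -26.64, -12.99, -0.1, -0.0, 18.4]
```

>>> carry_out --targets '[[[42.3,-26.6,-13,0,0,18.4,6],[42.3,-26.6,-13,0,0,18.4,6],[42.3,-26.6,-13,0,0,18.4,6],[42.3,-26.6,-13,0,0,18.4,6],[42.3,-26.6,-13,0,0,18.4,6],[42.3,-26.6,-13,0,0,18.4,6],[42.3,-26.6,-13,0,0,18.4,6],[42.3,-26.6,-13,0,0,18.4,6],[42.3,-26.6,-13,0,0,18.4,6],[42.3,-26.6,-13,0,0,18.4,6],[42.3,-26.6,-13,0,0,18.4,6],[42.3,-26.6,-13,0,0,18.4,6]]]'

```text
t: 1.15
tcp_pos: [0.4899, -0.2504, 0.3766]
tool_rot: [0.999, -0.033, -0.0, -0.0]
force: [0.0, 0.5, 0.1]
finger_gap: 0.702
gripper_force: 0.0
```

```bash
cat >> h.py <<'E'
import pickle
def shot(n,cam="wrist"):
    i=cams.camera_info(cam);im=cams.snapshot(cam)[:,:,::-1];cv2.imwrite(f"pics/{n}.png",im);pickle.dump(i,open(f"pics/{n}.pkl","wb"));return i,im
def load(n): return pickle.load(open(f"pics/{n}.pkl","rb")),cv2.imread(f"pics/{n}.png")
E
python3 - <<'E'
from h import *
shot("f_a0");shot("f_a"); print(manip.sense()["tcp_pos"])
E
```

```text
[ 0.49282502 -0.24808992  0.37800621]
```

View pics/f_a.png

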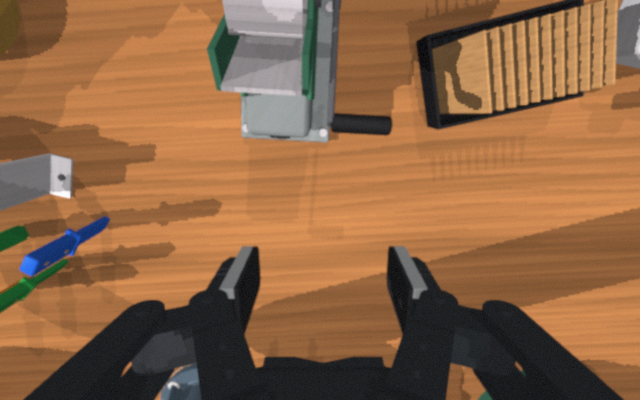

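Wrist view: the chute plate is at (222–302, 38–93) with its top edge from about (222,90) to (301,93), the grip at (335–392, 125), and the rack end and blue look-alike at left. One more viewpoint will give the heights.

>>> carry_out --targets '[[[-4.6,-9.7,-2,0,0,0,6],[-4.6,-9.7,-2,0,0,0,6],[-4.6,-9.7,-2,0,0,0,6],[-4.6,-9.7,-2,0,0,0,6],[-4.6,-9.7,-2,0,0,0,6]]]'

```text
t: 1.67
tcp_pos: [0.4488, -0.1518, 0.3965]
tool_rot: [0.999, -0.032, 0.0, 0.0]
force: [-0.2, -0.6, 0.7]
finger_gap: 0.701
gripper_force: 0.0
```

```bash
python3 - <<'E'
from h import *
shot("f_b"); print(manip.sense()["tcp_pos"])
_,a=load("f_a");_,b=load("f_b")
f=lambda im,x,y,w,h:cv2.resize(im[y:y+h,x:x+w],None,fx=4,fy=4,interpolation=cv2.INTER_CUBIC)
cv2.imwrite("pics/crop2.png",np.hstack([f(a,205,0,200,145),f(b,340,0,0+1,145)])[:, :800])
cv2.imwrite("pics/crop2.png",f(b,230,0,200,150))
E
```

```text
[ 0.44934532 -0.1528104   0.39624025]
```

View pics/f_b.png

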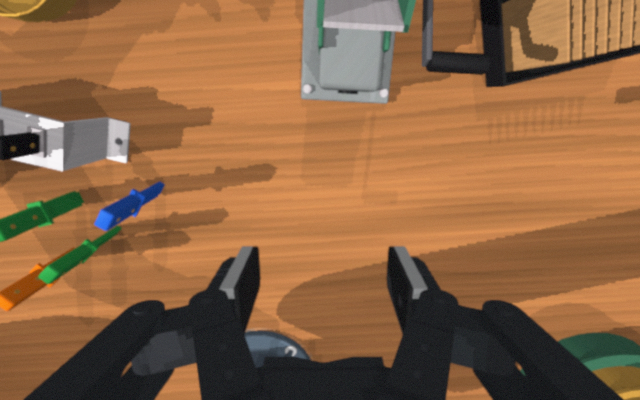

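```bash
python3 - <<'E'
from h import *
for n,cols,rows in [("f_a",(230,245,260,275,290),(75,105)),("f_b",(330,345,360,375,390,398),(10,45))]:
    i,im=load(n);g=cv2.cvtColor(im,cv2.COLOR_BGR2GRAY).astype(float)
    for c in cols: print(n,c,g[rows[0]:rows[1],c-1:c+2].mean(1).astype(int).tolist())
    for r in ((84,88) if n=="f_a" else (20,24)):
        print("row",r,g[r,(215 if n=="f_a" else 310):(310 if n=="f_a" else 415)].astype(int).tolist())
    m=(im.max(2)<45).astype(np.uint8)
    x0,y0,x1,y1=(330,105,400,145) if n=="f_a" else (420,45,486,80)
    m2=np.zeros_like(m);m2[y0:y1,x0:x1]=m[y0:y1,x0:x1]
    c=max(cv2.findContours(m2,0,2)[0],key=cv2.contourArea);print("grip",cv2.boundingRect(c),cv2.minAreaRect(c))
E
```

```text
f_a 230 [128, 131, 130, 132, 142, 149, 154, 155, 154, 154, 155, 161, 166, 168, 169, 169, 161, 150, 141, 138, 140, 142, 142, 140, 135, 134, 136, 142, 145, 144]
f_a 245 [152, 156, 156, 157, 158, 158, 158, 158, 158, 158, 154, 158, 174, 190, 196, 197, 188, 150, 101, 74, 81, 114, 137, 147, 149, 147, 148, 150, 152, 153]
f_a 260 [160, 159, 158, 158, 159, 159, 160, 158, 159, 158, 158, 156, 160, 177, 193, 198, 199, 193, 165, 144, 150, 159, 161, 161, 161, 161, 160, 163, 161, 161]
f_a 275 [158, 159, 158, 158, 157, 158, 158, 159, 158, 156, 156, 157, 156, 161, 179, 194, 196, 198, 195, 181, 166, 163, 162, 162, 162, 163, 163, 164, 163, 163]
f_a 290 [154, 156, 155, 155, 155, 154, 156, 157, 158, 159, 159, 158, 160, 160, 163, 182, 195, 199, 199, 194, 180, 167, 162, 162, 162, 161, 161, 160, 161, 161]
row 84 [120, 101, 89, 91, 91, 109, 133, 150, 155, 154, 155, 155, 151, 155, 155, 155, 154, 152, 156, 156, 155, 157, 157, 159, 158, 156, 156, 154, 155, 157, 159, 159, 155, 153, 153, 154, 155, 156, 159, 160, 159, 162, 157, 159, 157, 159, 158, 159, 160, 158, 161, 159, 160, 162, 163, 161, 161, 159, 159, 156, 15
[... 2284 characters left out ...]
57, 156, 152, 154, 153, 156, 153, 154, 146, 135, 122, 105, 103, 105, 107, 105, 107, 107, 109, 112, 112, 116, 113]
row 24 [148, 151, 147, 147, 143, 136, 127, 112, 106, 103, 95, 91, 107, 157, 191, 198, 200, 194, 193, 192, 196, 198, 198, 197, 197, 195, 195, 192, 193, 193, 196, 195, 195, 195, 193, 196, 194, 196, 195, 189, 190, 191, 190, 192, 194, 195, 197, 196, 193, 192, 188, 190, 189, 194, 193, 194, 190, 188, 188, 190, 189, 186, 185, 185, 185, 183, 177, 176, 177, 178, 177, 173, 172, 169, 163, 165, 164, 164, 165, 166, 166, 165, 165, 163, 163, 161, 159, 157, 156, 159, 161, 158, 156, 143, 113, 98, 96, 95, 102, 107, 109, 107, 109, 105, 107]
grip (427, 45, 59, 29) ((456.0, 59.0), (28.0, 58.0), 90.0)
```

View pics/crop2.png

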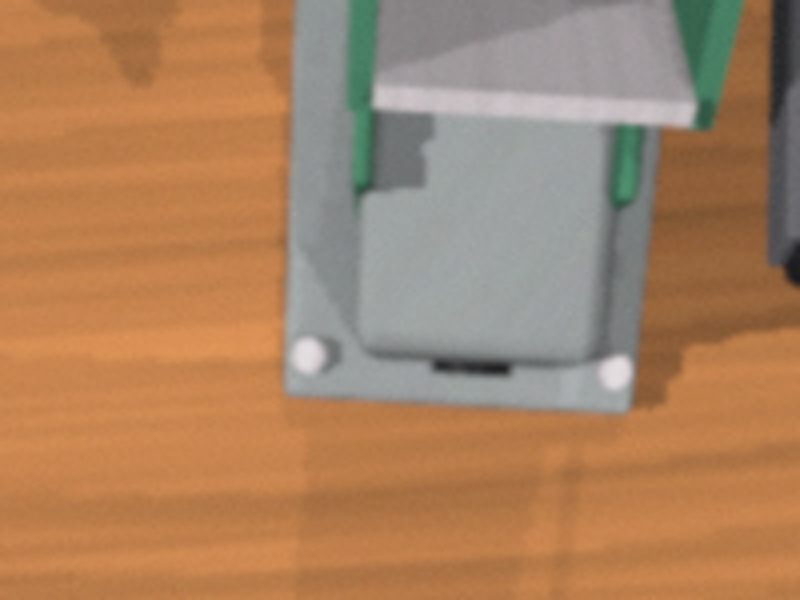

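```bash
python3 - <<'E'
from h import *
A,ia=load("f_a");B,ib=load("f_b");S,T=cams.camera_info("scene"),cams.camera_info("top")
for n,l in [("L",[(A,(220.,86.)),(B,(323,21.))]),("R",[(A,(301.5,90.2)),(B,(403.5,25.6))]),
 ("L3",[(A,(220.,86.)),(B,(323,21.)),(T,(371.1,186.4)),(S,(264,214.3))]),("R3",[(A,(301.5,90.2)),(B,(403.5,25.6)),(T,(393.6,188.2)),(S,(235,220.7))])]:
    p,e=tri(*l);print(n,np.round(p,4),round(e,4))
for n,i,x in (("A",A,(220.,86.)),("A",A,(301.5,90.2)),("B",B,(323,21.)),("B",B,(403.5,25.6))): print(n,np.round(plane(i,x,.205),4))
for c in (440,450,460,470,478): 
    v=np.where(ib[50:82,c].max(1)<60)[0]+50;print(c,v.min(),v.max())
for c in (340,350,360,370,380): 
    v=np.where(ia[105:145,c].max(1)<60)[0]+105;print(c,v.min(),v.max())
E
```

```text
L [ 0.5859 -0.1615  0.2063] 0.0
R [ 0.5782 -0.2313  0.2036] 0.0001
L3 [ 0.5836 -0.1617  0.2018] 0.0072
R3 [ 0.5768 -0.2315  0.2007] 0.0036
A [ 0.5859 -0.1611  0.205 ]
A [ 0.5782 -0.2314  0.205 ]
B [ 0.5861 -0.1615  0.205 ]
B [ 0.5779 -0.2311  0.205 ]
440 52 71
450 53 71
460 53 72
470 54 72
478 54 73
340 114 131
350 115 131
360 116 132
370 116 132
380 116 133
```

```bash
python3 - <<'E'
from h import *
print(manip.sense()["tcp_pos"],delta(np.array([.504,.261,.30]),down(72.8)))
E
```

```text
[ 0.44934532 -0.1528104   0.39624025] [2.72, -41.66, 9.58, 0.06, 0.02, -76.59]
```

>>> carry_out --targets '[[[2.7,-41.7,0,0,0,-76.6,6],[2.7,-41.7,0,0,0,-76.6,6],[2.7,-41.7,0,0,0,-76.6,6],[2.7,-41.7,0,0,0,-76.6,6],[2.7,-41.7,0,0,0,-76.6,6],[2.7,-41.7,9.6,0,0,-76.6,6],[2.7,-41.7,9.6,0,0,-76.6,6],[2.7,-41.7,9.6,0,0,-76.6,6],[2.7,-41.7,9.6,0,0,-76.6,6],[2.7,-41.7,9.6,0,0,-76.6,6],[2.7,-41.7,9.6,0,0,-76.6,6],[2.7,-41.7,9.6,0,0,-76.6,6]]]'

```text
t: 2.72
tcp_pos: [0.5044, 0.2643, 0.2963]
tool_rot: [0.803, 0.595, -0.002, -0.001]
force: [-0.0, 0.2, -0.5]
finger_gap: 0.702
gripper_force: 0.0
```

```bash
python3 - <<'E'
from h import *
cams.snapshot("wrist");cams.snapshot("wrist");cams.snapshot("wrist")
shot("r_a");s=manip.sense(); print(s["tcp_pos"],s["tool_rot"],s["t"])
E
```

```text
[0.50509874 0.2604444  0.30016715] [ 8.05688794e-01  5.92338965e-01 -1.21233752e-04  3.19741452e-04] 2.9167
```

View pics/r_a.png

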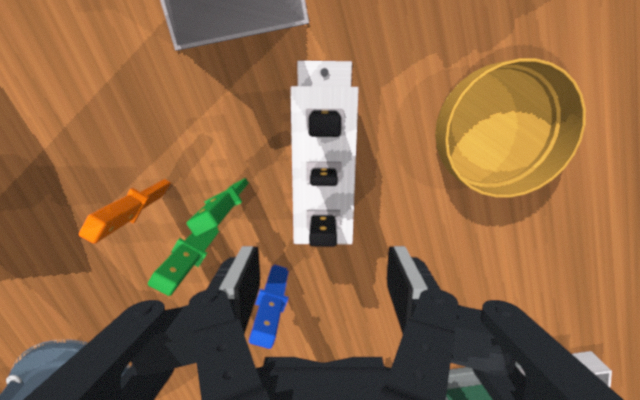

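Wrist view over the rack: thick gauge handle at (324,123), thin at (323,177), mid at (322,230). The orange, green and blue look-alikes are at left, the hopper above and the sieve at right. I'll move over the thick gauge for the second view.

>>> carry_out --targets '[[[5.2,0,3,0,0,0,6],[5.2,0,3,0,0,0,6],[5.2,0,3,0,0,0,6],[5.2,0,3,0,0,0,6]]]'

```text
t: 3.25
tcp_pos: [0.52, 0.3103, 0.2703]
tool_rot: [0.805, 0.593, -0.0, 0.0]
force: [-0.3, 0.4, 0.6]
finger_gap: 0.7
gripper_force: 0.0
```

```bash
python3 - <<'E'
from h import *
cams.snapshot("wrist")
shot("r_b");s=manip.sense(); print(s["tcp_pos"],s["tool_rot"],s["t"])
W={}
for n in ("r_a","r_b"):
    i,im=load(n);hsv=cv2.cvtColor(im,cv2.COLOR_BGR2HSV)
    w=((hsv[...,1]<40)&(hsv[...,2]>120)).astype(np.uint8)
    w[:, :270]=0;w[:,385:]=0
    cs=max(cv2.findContours(w,0,2)[0],key=cv2.contourArea)
    full=cv2.minAreaRect(cs);print(n,"plate",full,cv2.boundingRect(cs))
    b=(im.max(2)<60).astype(np.uint8);b[:,:285]=0;b[:,365:]=0
    for c in cv2.findContours(b,0,2)[0]:
        if 60<cv2.contourArea(c)<3000: print("  blk",cv2.boundingRect(c),np.round(cv2.minAreaRect(c),1) if 0 else [round(float(v),1) for v in np.hstack([cv2.minAreaRect(c)[0],cv2.minAreaRect(c)[1],cv2.minAreaRect(c)[2]])])
    # plate side edges, rows: cast to z=.095
    L,Rr=[],[]
    x0,y0,ww,hh=cv2.boundingRect(cs)
    for r in range(y0+35,y0+hh-10,8):
        v=np.where(w[r])[0]
        if len(v)>20: L.append(plane(i,(v.min()-.5,r),.095)[:2]);Rr.append(plane(i,(v.max()+.5,r),.095)[:2])
    for q in (L,Rr):
        q=np.array(q);vx,vy,px,py=cv2.fitLine(q.astype(np.float32),cv2.DIST_HUBER,0,.01,.01).ravel();print("  edge",round(float(np.degrees(np.arctan2(vy,vx))),2),round(float(px),4),round(float(py),4))
E
```

```text
[0.52001247 0.31002339 0.27121226] [8.05447451e-01 5.92666924e-01 3.69426989e-04 4.29155531e-04] 3.35
r_a plate ((323.9999694824219, 151.99998474121094), (65.99998474121094, 181.99996948242188), 0.0) (291, 61, 67, 183)
  blk (310, 216, 26, 30) [322.5, 230.5, 29.0, 25.0, 90.0]
  blk (311, 169, 26, 16) [323.5, 176.5, 15.0, 25.0, 90.0]
  blk (309, 111, 32, 26) [324.5, 123.5, 25.0, 31.0, 90.0]
  edge 72.19 0.4774 0.2751
  edge 72.18 0.5392 0.2564
r_b plate ((324.5, 203.0), (192.0, 69.0), 90.0) (290, 107, 70, 193)
  blk (310, 273, 27, 41) [323.0, 293.0, 40.0, 26.0, 90.0]
  blk (311, 228, 27, 23) [324.0, 239.0, 22.0, 26.0, 90.0]
  blk (309, 171, 33, 39) [325.0, 190.0, 38.0, 32.0, 90.0]
  edge 72.21 0.4801 0.2832
  edge 72.03 0.5398 0.258
```

View pics/r_b.png

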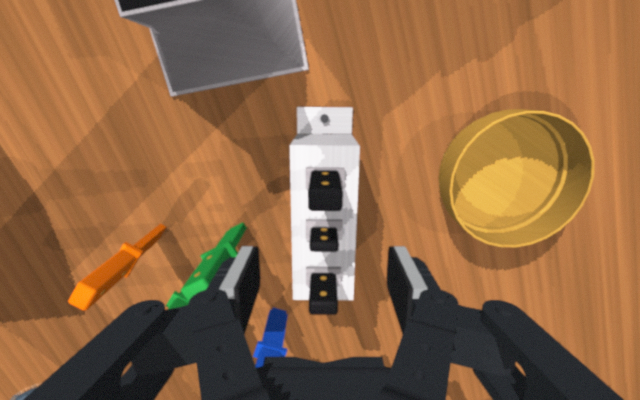

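```bash
python3 - <<'E'
from h import *
A,_=load("r_a");B,_=load("r_b")
y=np.array([np.cos(np.radians(72.15)),np.sin(np.radians(72.15)),0])
p,e=tri((A,(324.7,136.8)),(B,(325.2,209.8)));print("top -y edge",np.round(p,4),e, "centre",np.round(p+.009*y,4))
for i,px in ((A,(324.7,136.8)),(B,(325.2,209.8))): print(np.round(plane(i,px,.166)+.009*y,4))
s=manip.sense();x=np.array([y[1],-y[0],0])
for c in ((.4774,.2751,.5392,.2564),(.4801,.2832,.5398,.258)): print("plate edges along rack x",x[:2]@c[:2],x[:2]@c[2:]); 
for q in (p,s["tcp_pos"]): print("coords x,y",x@q,y@q)
g=plane(B,(325.2,209.8),.166)+.009*y
print(delta(np.r_[g[:2],.145],down(72.15)))
E
```

```text
top -y edge [0.5205 0.301  0.1607] 2.1608792347266873e-05 centre [0.5232 0.3095 0.1607]
[0.5234 0.3102 0.166 ]
[0.5238 0.3114 0.166 ]
plate edges along rack x 0.3700937191987651 0.43465084457373465
plate edges along rack x 0.37018088607020516 0.43473152020522976
coords x,y 0.4031615087279113 0.4460240408947438
coords x,y 0.3999499897106463 0.45449694868939405
[0.24, 0.31, 12.62, 0.06, -0.01, 0.54]
```

>>> carry_out --targets '[[[0.24,0.31,4,0,0,0.5,6],[0.24,0.31,8,0,0,0.5,6],[0.24,0.31,11,0,0,0.5,6],[0.24,0.31,13.4,0,0,0.5,6],[0.24,0.31,13.4,0,0,0.5,6],[0.24,0.31,13.4,0,0,0.5,6],[0.24,0.31,13.4,0,0,0.5,2.4],[0.24,0.31,13.4,0,0,0.5,2.4],[0.24,0.31,13.4,0,0,0.5,2.4],[0.24,0.31,13.4,0,0,0.5,2],[0.24,0.31,13.4,0,0,0.5,2],[0.24,0.31,13.4,0,0,0.5,2]]]' --force 40

```text
t: 4.35
tcp_pos: [0.5243, 0.3133, 0.1387]
tool_rot: [0.807, 0.59, 0.002, 0.001]
force: [-1.1, -0.8, 6.0]
finger_gap: 0.3
gripper_force: 39.6
```

```bash
python3 - <<'E'
from h import *
s=manip.sense(); print({k:np.round(s[k],4) for k in ("t","tcp_pos","tool_rot","force","finger_gap","gripper_force")}); shot("grasp")
E
```

```text
{'t': np.float64(4.35), 'tcp_pos': array([0.5243, 0.3133, 0.1387]), 'tool_rot': array([8.074e-01, 5.900e-01, 1.900e-03, 7.000e-04]), 'force': array([-1.0858, -0.8442,  6.0177]), 'finger_gap': np.float64(0.2995), 'gripper_force': np.float64(39.5508)}
```

>>> carry_out --targets '[[[0,0,-0.3,0,0,0,2],[0,0,-1,0,0,0,2],[0,0,-1,0,0,0,2],[0,0,-1,0,0,0,2]]]'

```text
t: 4.73
tcp_pos: [0.5234, 0.3131, 0.1467]
tool_rot: [0.807, 0.59, 0.0, 0.0]
force: [-1.1, -0.3, -2.5]
finger_gap: 0.3
gripper_force: 39.5
```

```bash
python3 - <<'E'
from h import *
s=manip.sense(); print({k:np.round(s[k],4) for k in ("t","tcp_pos","tool_rot","force","finger_gap","gripper_force")}); i,im=shot("lift")
cv2.imwrite("pics/lift_c.png",cv2.resize(im[120:400,200:450],None,fx=2,fy=2))
E
```

```text
{'t': np.float64(4.7333), 'tcp_pos': array([0.5234, 0.3131, 0.1467]), 'tool_rot': array([8.074e-01, 5.900e-01, 5.000e-04, 1.000e-04]), 'force': array([-1.0867, -0.3212, -2.5123]), 'finger_gap': np.float64(0.3002), 'gripper_force': np.float64(39.4794)}
```

View pics/lift_c.png

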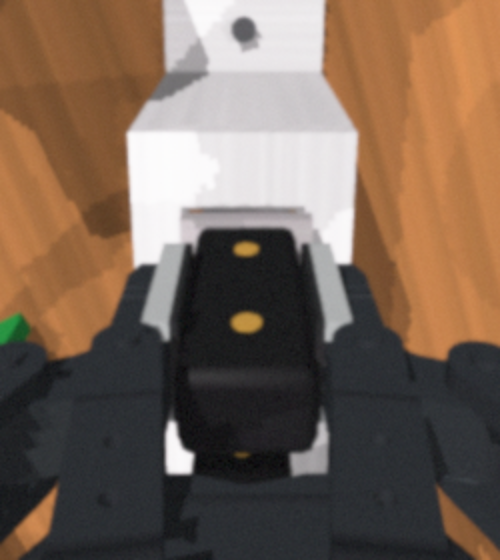

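The gauge hangs straight in the fingers. The handle's top face spans crop rows 372–450 and its foot edge is at crop row 230. From these I'll work out where it sits relative to the TCP, then the chute poses.

```bash
python3 - <<'E'
from h import *
i,_=load("lift");s=manip.sense();P=np.array(s["tcp_pos"]);Rt=R.from_quat(s["tool_rot"])
zg=P[2]-.0437
for n,px,z in (("top+x",(322,306),71),("top-x",(322,345),71),("foot+x",(322,235),5)):
    print(n,np.round(Rt.inv().apply(plane(i,px,zg+z/1000)-P)*1000,1))
# chute frame
C=np.array([.582,-.1963,.205]);yaw=R.from_euler("z",-6.4,degrees=True)
zc=yaw.apply([-np.sin(np.radians(35)),0,np.cos(np.radians(35))]);yc=yaw.apply([0,1,0]);xc=np.cross(yc,zc)
Rg=R.from_matrix(np.array([xc,-yc,-zc]).T)  # tool x=xc, y=-yc, z=-zc
print(Rg.as_quat())
for n,X,Z in (("hover",.006,.13),("pre",.006,.085),("home",.005,.0)):
    T=C+xc*X+zc*(Z+.0437); print(n,np.round(T,4))
T=C+xc*.007+zc*(.10+.0437);print(delta(T,Rg), delta(np.array([.47,.0,.36]),Rg))
E
```

```text
top+x [  5.2   1.3 -27.3]
top-x [-11.3   1.3 -27.3]
foot+x [ 2.7  1.1 38.7]
[ 0.95222988 -0.05323792  0.30023693  0.01678585]
hover [ 0.4879 -0.1857  0.3507]
pre [ 0.5135 -0.1886  0.3139]
home [ 0.5612 -0.194   0.2437]
[-48.22, 13.57, -18.05, -23.99, 29.25, 76.08] [-31.43, 4.45, -21.37, -23.99, 29.25, 76.08]
```

>>> carry_out --targets '[[[0,0,-4,0,0,0,2],[0,0,-8,0,0,0,2],[0,0,-12,0,0,0,2],[0,0,-16,0,0,0,2],[-3,0,-18,-2,2.4,6.2,2],[-31.4,4.5,-21.4,-24,29.3,76.1,2],[-31.4,4.5,-21.4,-24,29.3,76.1,2],[-31.4,4.5,-21.4,-24,29.3,76.1,2],[-31.4,4.5,-21.4,-24,29.3,76.1,2],[-31.4,4.5,-21.4,-24,29.3,76.1,2],[-31.4,4.5,-21.4,-24,29.3,76.1,2],[-31.4,4.5,-21.4,-24,29.3,76.1,2]]]'

```text
t: 5.78
tcp_pos: [0.469, -0.0014, 0.3601]
tool_rot: [0.962, 0.17, 0.213, 0.012]
force: [0.6, -0.9, -2.4]
finger_gap: 0.297
gripper_force: 42.4
```

```bash
cat >> h.py <<'E'
C=np.array([.582,-.1963,.205]);_y=R.from_euler("z",-6.4,degrees=True)
zc=_y.apply([-np.sin(np.radians(35)),0,np.cos(np.radians(35))]);yc=_y.apply([0,1,0]);xc=np.cross(yc,zc)
Rg=R.from_matrix(np.array([xc,-yc,-zc]).T)
def chute(X,Z,Y=0): return C+xc*X+zc*Z+yc*Y
def st():
    s=manip.sense();print({k:np.round(s[k],4).tolist() for k in ("t","tcp_pos","tool_rot","force","finger_gap","gripper_force")})
    d=np.array(s["tcp_pos"])-C;print("tcp in chute mm",np.round(1000*np.array([d@xc,d@yc,d@zc]),1))
E
python3 - <<'E'
from h import *
st();print(delta(chute(.0095,.145),Rg))
E
```

```text
{'t': 5.7833, 'tcp_pos': [0.469, -0.0014, 0.3601], 'tool_rot': [0.962, 0.1704, 0.2132, 0.0121], 'force': [0.5965, -0.905, -2.4444], 'finger_gap': 0.2974, 'gripper_force': 42.3779}
tcp in chute mm [-20.8 181.  203.9]
[-4.23, 18.49, 3.46, -7.77, 9.52, 24.71]
```

>>> carry_out --targets '[[[-4.2,18.5,3.5,-7.8,9.5,24.7,2],[-4.2,18.5,3.5,-7.8,9.5,24.7,2],[-4.2,18.5,3.5,-7.8,9.5,24.7,2],[-4.2,18.5,3.5,-7.8,9.5,24.7,2],[-4.2,18.5,3.5,-7.8,9.5,24.7,2],[-4.2,18.5,3.5,-7.8,9.5,24.7,2],[-4.2,18.5,3.5,-7.8,9.5,24.7,2],[-4.2,18.5,3.5,-7.8,9.5,24.7,2]]]'

```text
t: 6.45
tcp_pos: [0.5092, -0.1852, 0.3284]
tool_rot: [0.953, -0.051, 0.299, 0.016]
force: [-0.8, -0.1, -1.7]
finger_gap: 0.297
gripper_force: 42.5
```

```bash
python3 - <<'E'
from h import *
st();shot("c_a");st();print(delta(chute(.0095,.145),Rg))
E
```

```text
{'t': 6.45, 'tcp_pos': [0.5092, -0.1852, 0.3284], 'tool_rot': [0.9529, -0.0506, 0.2986, 0.0158], 'force': [-0.8207, -0.1157, -1.7296], 'finger_gap': 0.2965, 'gripper_force': 42.4645}
tcp in chute mm [ 10.5   2.9 143.3]
{'t': 6.5, 'tcp_pos': [0.5093, -0.1847, 0.3286], 'tool_rot': [0.9529, -0.0502, 0.2988, 0.0159], 'force': [0.2979, -0.5121, -2.4917], 'finger_gap': 0.2973, 'gripper_force': 42.465}
tcp in chute mm [ 10.7   3.4 143.5]
[-0.12, 0.34, -0.15, -0.2, 0.17, 0.31]
```

View pics/c_a.png

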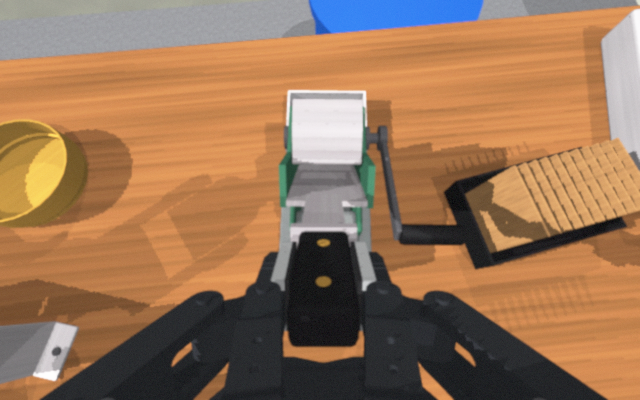

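The thick gauge is lined up above the chute: handle at (323,290), chute between the cheeks at (285–372,160–230), grip at (400–465,234). My picture allowance is used up, so from here I work by numbers and force.

>>> carry_out --targets '[[[-0.05,0.3,1.5,0,0,0,2],[-0.05,0.3,3,0,0,0,2],[-0.05,0.3,4.5,0,0,0,2],[-0.05,0.3,6,0,0,0,2],[-0.05,0.3,7,0,0,0,2],[-0.05,0.3,7,0,0,0,2],[-0.05,0.3,7,0,0,0,2]]]'

```text
t: 7.08
tcp_pos: [0.549, -0.1922, 0.2713]
tool_rot: [0.953, -0.05, 0.299, 0.016]
force: [0.2, -0.4, -2.1]
finger_gap: 0.299
gripper_force: 42.3
```

```bash
python3 - <<'E'
from h import *
st();shot("c_b")
E
```

```text
{'t': 7.0833, 'tcp_pos': [0.549, -0.1922, 0.2713], 'tool_rot': [0.9527, -0.0499, 0.2993, 0.0162], 'force': [0.1896, -0.3999, -2.1456], 'finger_gap': 0.2993, 'gripper_force': 42.3466}
tcp in chute mm [10.8  0.4 73.4]
```

>>> carry_out --targets '[[[0,0,1,0,0,0,2],[0,0,2,0,0,0,2],[0,0,2.5,0,0,0,2],[0,0,2.5,0,0,0,2],[0,0,2.5,0,0,0,2]]]'

```text
t: 7.55
tcp_pos: [0.5633, -0.195, 0.2504]
tool_rot: [0.953, -0.051, 0.299, 0.016]
force: [-0.6, 0.3, -1.8]
finger_gap: 0.295
gripper_force: 42.4
```

>>> carry_out --targets '[[[0,0,0.1,0,0,0,2],[0,0,0.2,0,0,0,2],[0,0,0.2,0,0,0,2]]]'

```text
t: 7.8
tcp_pos: [0.5644, -0.1953, 0.2495]
tool_rot: [0.953, -0.051, 0.3, 0.017]
force: [-0.0, 0.2, -2.4]
finger_gap: 0.296
gripper_force: 42.4
```

>>> carry_out --targets '[[[0,0,0.1,0,0,0,2],[0,0,0.2,0,0,0,2],[0,0,0.2,0,0,0,2]]]'

```text
t: 8.05
tcp_pos: [0.5656, -0.1953, 0.2477]
tool_rot: [0.953, -0.051, 0.3, 0.017]
force: [0.3, 0.6, -1.5]
finger_gap: 0.299
gripper_force: 42.4
```

```bash
python3 - <<'E'
from h import *
st()
E
```

```text
{'t': 8.05, 'tcp_pos': [0.5656, -0.1953, 0.2477], 'tool_rot': [0.9525, -0.0507, 0.2997, 0.0168], 'force': [0.2806, 0.6091, -1.5365], 'finger_gap': 0.2993, 'gripper_force': 42.4259}
tcp in chute mm [11.1 -0.9 44.4]
```

>>> carry_out --targets '[[[0,0,0.1,0,0,0,2],[0,0,0.15,0,0,0,2],[0,0,0.15,0,0,0,2]]]'

```text
t: 8.3
tcp_pos: [0.5664, -0.1954, 0.2464]
tool_rot: [0.953, -0.051, 0.3, 0.017]
force: [-0.7, 0.0, -2.5]
finger_gap: 0.3
gripper_force: 42.4
```

>>> carry_out --targets '[[[0,0,0.1,0,0,0,2],[0,0,0.15,0,0,0,2],[0,0,0.15,0,0,0,2]]]'

```text
t: 8.55
tcp_pos: [0.5673, -0.1955, 0.2452]
tool_rot: [0.953, -0.051, 0.3, 0.017]
force: [-0.1, 0.3, -2.2]
finger_gap: 0.297
gripper_force: 42.4
```

>>> carry_out --targets '[[[-0.1,0,0,0,0,0,2],[-0.2,0,0,0,0,0,2],[-0.2,0,0,0,0,0,2]]]'

```text
t: 8.8
tcp_pos: [0.5667, -0.1957, 0.245]
tool_rot: [0.952, -0.051, 0.301, 0.017]
force: [3.7, 1.4, -0.8]
finger_gap: 0.3
gripper_force: 42.2
```

>>> carry_out --targets '[[[-0.1,0,0,0,0,0,2],[-0.15,0,0,0,0,0,2],[-0.15,0,0,0,0,0,2]]]'

```text
t: 9.05
tcp_pos: [0.5664, -0.1958, 0.245]
tool_rot: [0.952, -0.051, 0.302, 0.017]
force: [7.8, 1.7, 0.5]
finger_gap: 0.299
gripper_force: 42.1
```

>>> carry_out --targets '[[[0,0,0.1,0,0,0,2],[0,0,0.15,0,0,0,2],[0,0,0.15,0,0,0,2]]]'

```text
t: 9.3
tcp_pos: [0.567, -0.1964, 0.2441]
tool_rot: [0.952, -0.051, 0.302, 0.018]
force: [5.8, 1.3, 4.5]
finger_gap: 0.298
gripper_force: 42.8
```

>>> carry_out --targets '[[[0.15,0,0,0,0,0,2],[0.15,0,0,0,0,0,2]]]'

```text
t: 9.47
tcp_pos: [0.5673, -0.1964, 0.244]
tool_rot: [0.952, -0.051, 0.301, 0.018]
force: [3.3, -0.7, 4.9]
finger_gap: 0.295
gripper_force: 42.8
```

>>> carry_out --targets '[[[0,0,0.1,0,0,0,2],[0,0,0.15,0,0,0,2],[0,0,0.15,0,0,0,2]]]'

```text
t: 9.72
tcp_pos: [0.5682, -0.1965, 0.2426]
tool_rot: [0.952, -0.051, 0.301, 0.018]
force: [4.0, -0.4, 5.2]
finger_gap: 0.298
gripper_force: 42.9
```

```bash
python3 - <<'E'
from h import *
st()
E
```

```text
{'t': 9.7167, 'tcp_pos': [0.5682, -0.1965, 0.2426], 'tool_rot': [0.9522, -0.0511, 0.3008, 0.0177], 'force': [3.9992, -0.3893, 5.161], 'finger_gap': 0.2984, 'gripper_force': 42.876}
tcp in chute mm [10.4 -1.7 38.6]
```

```bash
python3 - <<'E'
from h import *
shot("c_c")
for n in ("lift","c_a","c_b","c_c"):
    i,im=load(n);hsv=cv2.cvtColor(im,cv2.COLOR_BGR2HSV)
    m=((hsv[...,0]>8)&(hsv[...,0]<35)&(hsv[...,1]>90)&(hsv[...,2]>70)).astype(np.uint8);m[:,:305]=0;m[:,342:]=0;m[:225]=0;m[310:]=0
    print(n,[np.round(cv2.minEnclosingCircle(c)[0],1).tolist()+[cv2.contourArea(c), np.round([cv2.moments(c)["m10"]/cv2.moments(c)["m00"],cv2.moments(c)["m01"]/cv2.moments(c)["m00"]],2).tolist()] for c in cv2.findContours(m,0,2)[0] if 12<cv2.contourArea(c)<200])
    g=cv2.cvtColor(im,cv2.COLOR_BGR2GRAY);print("  col325",g[200:245,325].tolist(),"handle end",g[330:360,322].tolist())
    print("  col345",g[200:262,345].tolist())
E
```

```text
lift [[323.0, 281.0, 136.0, [322.87, 280.89]], [322.5, 243.5, 78.5, [322.6, 244.14]]]
  col325 [230, 231, 232, 232, 230, 232, 231, 231, 230, 231, 230, 231, 230, 229, 229, 230, 231, 229, 230, 231, 230, 228, 215, 172, 130, 121, 141, 156, 163, 171, 179, 184, 177, 141, 80, 36, 30, 29, 24, 31, 51, 94, 131, 146, 152] handle end [30, 34, 33, 27, 30, 35, 29, 32, 31, 29, 37, 35, 29, 30, 30, 37, 58, 75, 59, 31, 20, 19, 8, 15, 18, 13, 18, 28, 25, 28]
  col345 [232, 231, 230, 231, 231, 231, 231, 231, 230, 231, 230, 230, 229, 231, 230, 230, 229, 231, 231, 229, 230, 228, 218, 183, 148, 128, 141, 154, 165, 171, 181, 185, 186, 182, 158, 127, 84, 59, 39, 26, 25, 26, 28, 21, 26, 25, 25, 24, 25, 27, 24, 21, 24, 27, 31, 28, 30, 24, 23, 28, 28, 30]
c_a [[323.0, 281.0, 124.5, [323.05, 281.05]], [323.4, 242.5, 75.5, [323.12, 242.4]]]
  col325 [158, 158, 161, 157, 158, 158, 155, 159, 159, 161, 160, 158, 155, 154, 150, 154, 150, 151, 151, 149, 149, 149, 150, 152, 152, 152, 162, 191, 213, 212, 187, 131, 65, 30, 31, 33, 29, 27, 47, 91, 122, 131, 135, 140, 136] handle end [22, 25, 23, 14, 22, 23, 25, 24, 25, 20
[... 1180 characters left out ...]
23.5, 242.0, 79.5, [323.2, 242.24]]]
  col325 [110, 110, 109, 114, 110, 112, 116, 123, 131, 130, 133, 131, 137, 147, 159, 158, 155, 156, 154, 155, 154, 152, 148, 148, 152, 158, 179, 206, 219, 211, 173, 109, 53, 30, 27, 30, 30, 32, 58, 103, 133, 143, 144, 150, 148] handle end [12, 30, 24, 24, 20, 23, 16, 26, 19, 22, 26, 23, 26, 21, 23, 33, 66, 111, 141, 145, 146, 148, 150, 156, 154, 152, 152, 150, 146, 144]
  col345 [105, 110, 118, 119, 117, 118, 119, 120, 120, 120, 123, 123, 122, 114, 107, 105, 106, 112, 112, 117, 120, 125, 129, 142, 154, 159, 172, 203, 220, 219, 211, 174, 123, 77, 46, 28, 25, 26, 29, 26, 30, 24, 26, 23, 22, 26, 28, 22, 24, 28, 25, 28, 28, 30, 24, 27, 25, 25, 28, 27, 29, 26]
```

>>> carry_out --targets '[[[0,0,0.1,0,0,0,2],[0,0,0.2,0,0,0,2],[0,0,0.2,0,0,0,2],[0,0,0.2,0,0,0,2]]]'

```text
t: 10.1
tcp_pos: [0.5694, -0.1966, 0.2409]
tool_rot: [0.952, -0.051, 0.301, 0.018]
force: [5.5, 0.2, 4.5]
finger_gap: 0.303
gripper_force: 42.8
```

```bash
python3 - <<'E'
from h import *
st()
E
```

```text
{'t': 10.1, 'tcp_pos': [0.5694, -0.1966, 0.2409], 'tool_rot': [0.9522, -0.0511, 0.3007, 0.0177], 'force': [5.4674, 0.1769, 4.4814], 'finger_gap': 0.303, 'gripper_force': 42.836}
tcp in chute mm [10.4 -1.7 36.5]
```

```bash
python3 - <<'E'
from h import *
i0,_=load("c_a")
shot("c_d")
for n in ("lift","c_b","c_c","c_d"):
    i,im=load(n);hsv=cv2.cvtColor(im,cv2.COLOR_BGR2HSV)
    m=((hsv[...,0]>8)&(hsv[...,0]<35)&(hsv[...,1]>90)&(hsv[...,2]>70)).astype(np.uint8);m[:,:305]=0;m[:,342:]=0;m[:225]=0;m[310:]=0
    print(n,[np.round([cv2.moments(c)["m10"]/cv2.moments(c)["m00"],cv2.moments(c)["m01"]/cv2.moments(c)["m00"]],2).tolist() for c in cv2.findContours(m,0,2)[0] if 12<cv2.contourArea(c)<200])
    g=cv2.cvtColor(im,cv2.COLOR_BGR2GRAY).astype(int)
    for r in (216,222,228,230): print("  row",r,g[r,284:366].tolist())
    print("  topedge",g[296:316,322].tolist())
A,_=load("f_a");B,_=load("f_b")
# outer edge of the bright strip
for cA,cB in (((245,92.2),(347,28.3)),((290,96.),(392,30.9))): print(np.round(tri((A,cA),(B,cB))[0],4),np.round(plane(A,cA,.2),4),np.round(plane(B,cB,.2),4))
E
```

```text
lift [[322.87, 280.89], [322.6, 244.14]]
  row 216 [252, 252, 251, 251, 251, 251, 251, 250, 251, 251, 251, 250, 248, 245, 244, 242, 238, 235, 234, 235, 233, 234, 234, 233, 231, 231, 233, 233, 233, 235, 235, 233, 231, 231, 231, 229, 230, 229, 232, 231, 231, 231, 230, 230, 230, 231, 234, 235, 233, 230, 229, 230, 229, 231, 233, 232, 231, 231, 230, 231, 231, 229, 229, 229, 230, 235, 235, 235, 234, 231, 232, 231, 230, 230, 230, 231, 232, 232, 234, 231, 231, 230]
  row 222 [248, 248, 248, 248, 248, 246, 244, 240, 239, 241, 239, 238, 236, 230, 224, 221, 221, 222, 221, 224, 223, 219, 218, 214, 215, 211, 210, 207, 210, 215, 216, 220, 220, 217, 215, 212, 208, 207, 203, 205, 208, 215, 217, 216, 217, 217, 214, 217, 212, 205, 204, 208, 213, 219, 220, 219, 220, 216, 219, 219, 220, 218, 218, 218, 219, 222, 223, 224, 227, 230, 232, 231, 230, 229, 230, 231, 232, 234, 234, 233, 232, 230]
  row 228 [248, 248, 248, 247, 245, 233, 202, 169, 163, 163, 161, 164, 160, 158, 158, 159, 160, 159, 160, 160, 161, 159, 159, 160, 161, 160, 161, 160, 160, 161, 161, 160, 162, 163, 161, 163, 161, 160, 161, 164, 162, 1
[... 5607 characters left out ...]
7, 117, 109, 108, 110, 111, 117]
  row 230 [121, 119, 121, 122, 130, 154, 193, 216, 217, 220, 219, 219, 220, 220, 219, 217, 215, 213, 207, 196, 184, 174, 174, 176, 173, 176, 175, 172, 171, 174, 172, 173, 171, 171, 172, 171, 173, 176, 176, 176, 174, 176, 174, 176, 175, 176, 172, 172, 171, 167, 170, 170, 169, 172, 167, 171, 173, 173, 178, 188, 196, 199, 206, 208, 213, 216, 219, 216, 216, 219, 218, 218, 201, 165, 132, 125, 124, 122, 120, 119, 120, 119]
  topedge [27, 24, 22, 23, 22, 23, 19, 25, 25, 27, 23, 23, 23, 27, 25, 28, 27, 30, 27, 24]
[ 0.5794 -0.182   0.2042] [ 0.5797 -0.1809  0.2   ] [ 0.5799 -0.1824  0.2   ]
[ 0.5742 -0.221   0.2058] [ 0.5741 -0.2205  0.2   ] [ 0.5752 -0.2221  0.2   ]
```

```bash
python3 - <<'E'
from h import *
for n in ("c_b","c_d"):
    i,im=load(n);g=cv2.cvtColor(im,cv2.COLOR_BGR2GRAY).astype(int)
    for c in (270,276,282,287,362,367,372): print(n,c,g[196:262,c].tolist())
i,_=load("c_d")
for Y in (-.03,-.022,.022,.03): print(np.round(proj(i,chute(0,0,Y)),1),np.round(proj(i,chute(0.0,-.004,Y)),1),np.round(proj(i,chute(-.004,0,Y)),1))
E
```

```text
c_b 270 [75, 77, 79, 77, 79, 83, 82, 82, 85, 83, 84, 91, 91, 95, 93, 90, 98, 101, 97, 93, 86, 91, 87, 92, 91, 91, 94, 91, 95, 90, 94, 94, 95, 97, 101, 112, 122, 134, 149, 165, 173, 175, 173, 173, 167, 153, 140, 140, 141, 145, 139, 144, 141, 145, 147, 126, 89, 59, 47, 43, 44, 46, 43, 45, 41, 49]
c_b 276 [61, 56, 59, 53, 57, 59, 59, 57, 58, 55, 52, 53, 53, 48, 54, 53, 51, 54, 61, 66, 76, 81, 95, 108, 116, 118, 123, 122, 125, 125, 124, 122, 125, 133, 142, 147, 150, 152, 164, 183, 195, 195, 198, 196, 194, 187, 173, 164, 158, 163, 161, 163, 162, 160, 156, 127, 82, 52, 55, 58, 69, 75, 92, 107, 118, 129]
c_b 282 [54, 57, 57, 58, 62, 69, 79, 84, 92, 95, 98, 101, 101, 105, 116, 125, 126, 121, 126, 123, 125, 123, 121, 124, 120, 124, 122, 123, 124, 125, 123, 130, 142, 145, 149, 153, 152, 155, 169, 188, 200, 202, 202, 203, 198, 180, 164, 161, 162, 165, 162, 160, 160, 159, 157, 160, 158, 159, 158, 159, 159, 161, 160, 158, 159, 160]
c_b 287 [104, 102, 103, 103, 103, 101, 103, 102, 102, 103, 101, 103, 103, 112, 121, 125, 125, 124, 122, 123, 124, 122, 126, 122, 123, 123, 123, 124, 125, 122, 128, 138
[... 2813 characters left out ...]
 52, 55, 52, 57, 63, 71, 76, 83, 89, 92, 100, 99, 103, 105, 104, 110, 117, 115, 113, 119, 119, 122, 120, 124, 124, 123, 120, 121, 119, 118, 119, 119, 123, 124, 128, 135, 136, 141, 148, 151, 148, 153, 157, 158, 162, 163, 165, 164, 166, 164, 165]
c_d 372 [76, 69, 68, 76, 86, 96, 94, 94, 94, 97, 94, 94, 96, 96, 95, 93, 93, 91, 92, 93, 90, 82, 77, 65, 56, 52, 49, 49, 53, 51, 51, 53, 58, 63, 69, 75, 82, 87, 94, 98, 102, 106, 108, 105, 105, 111, 118, 121, 118, 111, 117, 123, 122, 123, 121, 95, 62, 44, 40, 39, 41, 39, 43, 42, 46, 50]
[373.5 262.7] [372.4 259.2] [373.1 269.2]
[358.9 262.7] [358.1 259.2] [358.6 269.2]
[278.6 262.4] [279.5 258.9] [278.9 268.9]
[264.  262.4] [265.2 258.8] [264.3 268.9]
```

```bash
python3 - <<'E'
from h import *
i,im=load("c_d");g=cv2.cvtColor(im,cv2.COLOR_BGR2GRAY).astype(int)
for c in (276,279,282,285,288,290,356,358,360,362,364,367): print(c,g[246:292,c].tolist())
i,im=load("c_b");g=cv2.cvtColor(im,cv2.COLOR_BGR2GRAY).astype(int);print("pred c_b",proj(i,chute(0,0,.02)))
E
```

```text
276 [127, 123, 124, 122, 118, 98, 67, 54, 61, 63, 67, 79, 96, 111, 119, 129, 138, 146, 153, 154, 158, 160, 159, 159, 158, 161, 159, 159, 159, 158, 157, 148, 143, 150, 171, 181, 158, 101, 53, 36, 37, 37, 37, 45, 45, 45]
279 [128, 132, 137, 140, 143, 142, 147, 150, 154, 154, 160, 158, 159, 159, 158, 157, 159, 160, 160, 161, 160, 161, 160, 160, 158, 159, 158, 160, 159, 159, 157, 155, 154, 160, 177, 189, 179, 143, 122, 100, 76, 59, 53, 53, 49, 45]
282 [164, 163, 162, 162, 159, 158, 157, 161, 159, 160, 159, 158, 159, 158, 159, 159, 161, 155, 158, 161, 161, 156, 160, 160, 158, 159, 159, 161, 160, 160, 159, 159, 158, 162, 172, 182, 171, 148, 142, 142, 141, 140, 134, 132, 107, 62]
285 [154, 157, 164, 163, 163, 163, 163, 162, 160, 160, 160, 159, 159, 158, 161, 160, 160, 159, 160, 159, 158, 153, 154, 151, 145, 141, 135, 130, 121, 112, 103, 93, 79, 73, 72, 61, 60, 58, 63, 61, 64, 62, 59, 63, 58, 41]
288 [165, 166, 165, 165, 164, 165, 161, 155, 153, 151, 147, 138, 132, 125, 123, 114, 102, 93, 78, 74, 61, 56, 50, 40, 40, 40, 42, 38, 38, 43, 33, 37, 38, 36, 34, 36, 36, 33, 31, 31, 37, 35, 32, 34, 
[... 855 characters left out ...]
 160, 162, 164, 165, 165, 165, 164, 165, 165, 162, 164, 163, 163, 164, 165, 164, 166, 161, 158, 155, 153, 152, 150, 146, 142, 132, 128, 127, 128, 143, 153, 153, 151, 153, 152, 153, 155, 150, 122, 75]
364 [164, 165, 167, 166, 164, 164, 166, 164, 164, 164, 166, 167, 165, 165, 167, 169, 163, 167, 164, 166, 166, 163, 163, 162, 158, 161, 157, 159, 159, 159, 162, 160, 163, 167, 189, 215, 220, 214, 210, 210, 207, 207, 207, 196, 156, 90]
367 [135, 136, 141, 148, 151, 148, 153, 157, 158, 162, 163, 165, 164, 166, 164, 165, 165, 167, 163, 164, 166, 165, 164, 164, 159, 158, 160, 158, 161, 160, 163, 159, 160, 164, 181, 201, 212, 203, 184, 145, 103, 80, 73, 67, 55, 48]
pred c_b [292.52036801 235.06805759]
```

>>> carry_out --targets '[[[0,0,0.1,0,0,0,2],[0,0,0.2,0,0,0,2],[0,0,0.2,0,0,0,2],[0,0,0.2,0,0,0,2]]]'

```text
t: 10.48
tcp_pos: [0.5705, -0.1967, 0.2392]
tool_rot: [0.952, -0.051, 0.301, 0.018]
force: [6.4, -0.6, 4.1]
finger_gap: 0.299
gripper_force: 42.9
```

```bash
python3 - <<'E'
from h import *
st()
E
```

```text
{'t': 10.4833, 'tcp_pos': [0.5705, -0.1967, 0.2392], 'tool_rot': [0.9522, -0.0511, 0.3007, 0.0176], 'force': [6.3874, -0.6186, 4.1209], 'finger_gap': 0.299, 'gripper_force': 42.8554}
tcp in chute mm [10.3 -1.6 34.5]
```

The shoulder seems to have ridden onto the chute face with the gauge about 6 mm too far off it: the x contact came exactly when half the shoulder's thickness would touch. I'll back up the slope, move in towards the face, and try again.

>>> carry_out --targets '[[[0.1,0,0,0,0,0,2],[0.1,0,-0.6,0,0,0,2],[0.1,0,-1.2,0,0,0,2],[0.1,0,-1.7,0,0,0,2],[0.1,0,-1.7,0,0,0,2],[0.1,0,-1.7,0,0,0,2]]]'

```text
t: 10.98
tcp_pos: [0.5589, -0.1934, 0.2511]
tool_rot: [0.953, -0.05, 0.298, 0.015]
force: [-0.0, -0.3, -1.9]
finger_gap: 0.298
gripper_force: 42.5
```

```bash
python3 - <<'E'
from h import *
st(); print(delta(chute(.0055,.0515),Rg))
E
```

```text
{'t': 10.9833, 'tcp_pos': [0.5589, -0.1934, 0.2511], 'tool_rot': [0.9532, -0.0505, 0.2976, 0.0155], 'force': [-0.0149, -0.2961, -1.905], 'finger_gap': 0.2984, 'gripper_force': 42.5047}
tcp in chute mm [ 7.4  0.3 51.2]
[-0.19, 0.03, -0.03, -0.22, 0.33, 0.27]
```

>>> carry_out --targets '[[[-0.1,0,0,0,0.3,0,2],[-0.2,0,0,0,0.3,0,2],[-0.2,0,0,0,0.3,0,2]]]'

```text
t: 11.23
tcp_pos: [0.5584, -0.1941, 0.2508]
tool_rot: [0.952, -0.051, 0.301, 0.016]
force: [-0.2, 0.3, -3.0]
finger_gap: 0.301
gripper_force: 42.5
```

>>> carry_out --targets '[[[-0.1,0,0,0,0,0,2],[-0.1,0,0,0,0,0,2]]]'

```text
t: 11.4
tcp_pos: [0.5581, -0.1944, 0.2508]
tool_rot: [0.952, -0.051, 0.302, 0.017]
force: [-0.5, -0.6, -2.2]
finger_gap: 0.297
gripper_force: 42.5
```

>>> carry_out --targets '[[[-0.1,0,0,0,0,0,2],[-0.1,0,0,0,0,0,2]]]'

```text
t: 11.57
tcp_pos: [0.5574, -0.1943, 0.2504]
tool_rot: [0.952, -0.051, 0.302, 0.017]
force: [0.4, -0.3, -2.8]
finger_gap: 0.298
gripper_force: 42.5
```

```bash
python3 - <<'E'
from h import *
st()
E
```

```text
{'t': 11.5667, 'tcp_pos': [0.5574, -0.1943, 0.2504], 'tool_rot': [0.9518, -0.0506, 0.302, 0.0168], 'force': [0.4048, -0.3078, -2.777], 'finger_gap': 0.2981, 'gripper_force': 42.4851}
tcp in chute mm [ 5.8 -0.8 51.4]
```

>>> carry_out --targets '[[[0,0,0.2,0,0,0,2],[0,0,0.4,0,0,0,2],[0,0,0.4,0,0,0,2],[0,0,0.4,0,0,0,2]]]'

```text
t: 11.9
tcp_pos: [0.5599, -0.1947, 0.2472]
tool_rot: [0.952, -0.051, 0.302, 0.017]
force: [-0.8, 0.4, -2.2]
finger_gap: 0.297
gripper_force: 42.5
```

>>> carry_out --targets '[[[0,0,0.1,0,0,0,2],[0,0,0.2,0,0,0,2],[0,0,0.2,0,0,0,2]]]'

```text
t: 12.15
tcp_pos: [0.561, -0.1948, 0.2456]
tool_rot: [0.952, -0.051, 0.302, 0.017]
force: [-0.1, -1.2, -2.8]
finger_gap: 0.298
gripper_force: 42.5
```

>>> carry_out --targets '[[[0,0,0.1,0,0,0,2],[0,0,0.2,0,0,0,2],[0,0,0.2,0,0,0,2]]]'

```text
t: 12.4
tcp_pos: [0.5614, -0.1948, 0.2453]
tool_rot: [0.952, -0.05, 0.303, 0.017]
force: [-9.0, 1.6, 8.9]
finger_gap: 0.292
gripper_force: 44.5
```

```bash
python3 - <<'E'
from h import *
st()
E
```

```text
{'t': 12.4, 'tcp_pos': [0.5614, -0.1948, 0.2453], 'tool_rot': [0.9516, -0.0504, 0.3026, 0.0174], 'force': [-9.0067, 1.5768, 8.928], 'finger_gap': 0.2924, 'gripper_force': 44.5238}
tcp in chute mm [ 6.2 -0.8 44.8]
```

Hard stop along the slope: the shoulder is on the edge. I'll ease off and lay the blade onto the face.

>>> carry_out --targets '[[[-0.1,0,-0.1,0,0,0,2],[-0.1,0,-0.1,0,0,0,2]]]'

```text
t: 12.57
tcp_pos: [0.5605, -0.1948, 0.2447]
tool_rot: [0.952, -0.051, 0.302, 0.017]
force: [-5.5, 1.6, 4.4]
finger_gap: 0.298
gripper_force: 43.3
```

>>> carry_out --targets '[[[-0.1,0,0,0,0,0,2],[-0.1,0,0,0,0,0,2]]]'

```text
t: 12.73
tcp_pos: [0.5604, -0.1948, 0.2447]
tool_rot: [0.951, -0.051, 0.303, 0.017]
force: [-3.7, 1.7, 5.5]
finger_gap: 0.297
gripper_force: 43.5
```

```bash
python3 - <<'E'
from h import *
st()
E
```

```text
{'t': 12.7333, 'tcp_pos': [0.5604, -0.1948, 0.2447], 'tool_rot': [0.9515, -0.0507, 0.303, 0.017], 'force': [-3.7043, 1.7155, 5.4637], 'finger_gap': 0.2974, 'gripper_force': 43.4517}
tcp in chute mm [ 5.  -0.9 44.9]
```

>>> carry_out --targets '[[[0,0,0,0,0,0,3.2],[0,0,0,0,0,0,4],[0,0,0,0,0,0,5],[0,0,0,0,0,0,5]]]'

```text
t: 13.07
tcp_pos: [0.5601, -0.1949, 0.2436]
tool_rot: [0.952, -0.051, 0.302, 0.017]
force: [-0.1, -0.1, -0.4]
finger_gap: 0.586
gripper_force: 0.0
```

```bash
python3 - <<'E'
from h import *
def riv(n):
    i,im=load(n);hsv=cv2.cvtColor(im,cv2.COLOR_BGR2HSV)
    m=((hsv[...,0]>8)&(hsv[...,0]<35)&(hsv[...,1]>90)&(hsv[...,2]>70)).astype(np.uint8);m[:,:305]=0;m[:,342:]=0;m[:225]=0;m[310:]=0
    return [np.round([cv2.moments(c)["m10"]/cv2.moments(c)["m00"],cv2.moments(c)["m01"]/cv2.moments(c)["m00"]],2).tolist() for c in cv2.findContours(m,0,2)[0] if 12<cv2.contourArea(c)<200]
st();shot("rel");print(riv("c_d"),riv("rel"))
E
```

```text
{'t': 13.0667, 'tcp_pos': [0.5601, -0.1949, 0.2436], 'tool_rot': [0.9518, -0.0508, 0.3021, 0.0169], 'force': [-0.1451, -0.058, -0.3705], 'finger_gap': 0.5861, 'gripper_force': 0.0}
tcp in chute mm [ 4.2 -1.  44.2]
[[323.03, 281.13], [323.18, 242.07]] [[322.47, 277.01], [322.79, 241.0]]
```

>>> carry_out --targets '[[[0,0,-1,0,0,0,5],[0,0,-3,0,0,0,5],[0,0,-6,0,0,0,5],[0,0,-10,0,0,0,5],[0,0,-12,0,0,0,5],[0,0,-12,0,0,0,3],[0,0,-12,0,0,0,1]]]'

```text
t: 13.7
tcp_pos: [0.4911, -0.1876, 0.343]
tool_rot: [0.951, -0.051, 0.303, 0.018]
force: [-0.6, -0.1, -0.3]
finger_gap: 0.312
gripper_force: 0.0
```

```bash
python3 - <<'E'
from h import *
st();i,im=shot("look");S,_=shot("look_s","scene");T,_=shot("look_t","top")
g=cv2.cvtColor(im,cv2.COLOR_BGR2GRAY)
# dark blobs: grip and handle
m=((im.max(2)<60)).astype(np.uint8)
for c in cv2.findContours(m[:330],0,2)[0]:
    if cv2.contourArea(c)>100: print(cv2.boundingRect(c),np.round(cv2.minAreaRect(c)[0],1))
for n,P in (("origin",chute(.004,0)),("handle top+y edge",chute(.013,.071)),("handle foot",chute(.013,.005)),("edgeL",chute(0,0,.035)),("edgeR",chute(0,0,-.035)),("grip guess",np.array([.5424,-.284,.1905]))): print(n,np.round(proj(i,P),1))
E
```

```text
{'t': 13.7, 'tcp_pos': [0.4911, -0.1876, 0.343], 'tool_rot': [0.9514, -0.0507, 0.3032, 0.018], 'force': [-0.5997, -0.0986, -0.2697], 'finger_gap': 0.312, 'gripper_force': 0.0}
tcp in chute mm [  4.3  -1.4 165.4]
(143, 243, 153, 87) [234.  315.3]
(351, 242, 153, 88) [411.7 314.8]
(305, 178, 36, 42) [322.5 198.5]
(389, 165, 219, 94) [493.7 206. ]
(370, 135, 17, 82) [378.8 175.3]
origin [320.8 184.5]
handle top+y edge [320.2 198.2]
handle foot [320.8 176.2]
edgeL [282.7 188.5]
edgeR [358.8 188.9]
grip guess [418.7 224.2]
```

```bash
python3 - <<'E'
from h import *
i,im=load("look");A,ia=load("f_a")
print("handle top back edge pred",np.round(proj(i,chute(-.005,.071)),1),np.round(proj(i,chute(-.007,.071)),1))
for c in (380,385,388,391,395,400,410,420,430,440,445,450,455,460):
    v=np.where(im[200:260,c].max(1)<60)[0]+200;print(c,v.tolist()[:1],v.tolist()[-1:],len(v))
# grip axis line intersect: scan y of candidate points along axis
for r in (222,226,230): print(r,im[r,375:475].max(1).tolist())
print("f_a row 123",ia[123,325:400].max(1).tolist())
E
```

```text
handle top back edge pred [320.1 222.2] [320.1 224.8]
380 [256] [259] 4
385 [210] [216] 7
388 [] [] 0
391 [212] [227] 16
395 [211] [228] 18
400 [211] [228] 18
410 [212] [228] 17
420 [212] [228] 17
430 [212] [228] 17
440 [212] [228] 17
445 [200] [228] 27
450 [200] [225] 26
455 [200] [233] 34
460 [202] [245] 44
222 [143, 142, 145, 146, 148, 147, 147, 140, 125, 102, 88, 89, 84, 73, 53, 35, 33, 34, 43, 40, 44, 43, 44, 44, 45, 44, 41, 38, 40, 39, 38, 44, 39, 42, 43, 39, 47, 41, 47, 43, 47, 48, 48, 43, 42, 41, 44, 47, 44, 46, 45, 43, 45, 42, 44, 44, 43, 47, 47, 39, 43, 43, 44, 42, 43, 45, 41, 42, 44, 46, 42, 45, 38, 37, 41, 35, 27, 31, 30, 32, 30, 30, 31, 29, 29, 28, 34, 23, 30, 34, 28, 36, 40, 47, 70, 97, 104, 105, 106, 105]
226 [147, 149, 148, 146, 147, 148, 150, 145, 147, 140, 132, 130, 123, 104, 69, 42, 32, 33, 29, 32, 35, 35, 34, 33, 34, 31, 28, 28, 29, 32, 36, 31, 39, 32, 35, 36, 34, 36, 35, 28, 37, 36, 36, 35, 36, 33, 35, 36, 34, 30, 35, 39, 37, 36, 34, 29, 32, 33, 33, 31, 36, 30, 35, 37, 36, 35, 33, 34, 35, 32, 33, 33, 38, 34, 53, 87, 96, 62, 32, 32, 31, 28, 36, 30, 32, 29, 32, 34,
[... 158 characters left out ...]
12, 107, 110, 111, 111, 110, 111, 110, 111, 111, 111, 115, 118, 112, 112, 116, 115, 115, 115, 115, 113, 115, 114, 114, 109, 109, 112, 110, 109, 126, 143, 150, 152, 151, 154, 151, 153, 154, 152, 153, 154, 151, 153, 152, 152, 151, 145, 143, 143, 142, 140, 141, 143, 152, 157, 161, 156, 135, 91, 45, 32, 29, 32, 30, 28, 34, 26, 32, 30, 29, 31, 28, 28, 33, 35, 37, 39, 59, 86, 99]
f_a row 123 [130, 120, 103, 90, 81, 71, 56, 45, 47, 46, 51, 49, 50, 49, 49, 51, 49, 47, 48, 46, 46, 48, 51, 47, 48, 47, 47, 48, 48, 46, 49, 45, 49, 50, 46, 50, 48, 47, 47, 49, 50, 45, 49, 49, 46, 47, 50, 45, 46, 49, 47, 47, 48, 46, 46, 43, 41, 42, 39, 41, 41, 41, 43, 46, 42, 45, 77, 133, 179, 188, 189, 187, 190, 187, 190]
```

```bash
python3 - <<'E'
from h import *
i,im=load("look");A,ia=load("f_a");B,_=load("f_b")
p,e=tri((i,(419,220)),(A,(361.2,124)));print("grip mid",np.round(p,4),e)
a,e=tri((i,(389.5,219.5)),(A,(331.5,122.5)));b,e2=tri((i,(448.5,220.3)),(A,(391,125.3)));print("inner",np.round(a,4),e,"outer",np.round(b,4),e2)
a2,e3=tri((i,(389.5,219.5)),(A,(331.5,122.5)),(B,(426,61.5)));print(np.round(a2,4),e3)
d=p-C;print("in feeder-ish frame (from chute edge)",np.round(_y.inv().apply(d),4))
E
```

```text
grip mid [ 0.5454 -0.2836  0.1948] 4.317793953487586e-05
inner [ 0.5485 -0.2563  0.1961] 9.358193629469383e-05 outer [ 0.5425 -0.3114  0.1933] 6.709458833388013e-05
[ 0.5486 -0.2561  0.1933] 0.0010996118422241066Traceback (most recent call last):
  File "<stdin>", line 6, in <module>
NameError: name '_y' is not defined. Did you mean: '_'?
```

```bash
python3 - <<'E'
from h import *
print(delta(np.array([.541,-.292,.30]),down(-6.4)))
E
```

```text
[2.64, 9.91, 6.81, -0.08, -35.13, 0.28]
```

>>> carry_out --targets '[[[0,5,1,0,-7,0,0],[1,9.9,2,0,-14,0,0],[2.6,9.9,6.8,0,-35.1,0,0],[2.6,9.9,6.8,0,-35.1,0,0],[2.6,9.9,6.8,0,-35.1,0,0],[2.6,9.9,6.8,0,-35.1,0,0],[2.6,9.9,6.8,0,-35.1,0,0],[2.6,9.9,6.8,0,-35.1,0,0]]]'

```text
t: 14.52
tcp_pos: [0.54, -0.2911, 0.2996]
tool_rot: [0.999, -0.053, 0.0, -0.0]
force: [-1.0, -0.3, 0.0]
finger_gap: -0.001
gripper_force: 0.0
```

```bash
python3 - <<'E'
from h import *
st();print(delta(np.array([.541,-.292,.235]),down(-6.4)))
E
```

```text
{'t': 14.5167, 'tcp_pos': [0.54, -0.2911, 0.2996], 'tool_rot': [0.9986, -0.053, 0.0005, -0.0003], 'force': [-0.9996, -0.285, 0.0292], 'finger_gap': -0.0012, 'gripper_force': 0.0}
tcp in chute mm [ 28.8 -98.9  95.4]
[0.1, 0.08, 6.46, -0.04, -0.05, 0.32]
```

>>> carry_out --targets '[[[0.1,0.1,2.5,0,0,0,0],[0.1,0.1,5,0,0,0,0],[0.1,0.1,6.4,0,0,0,0],[0.1,0.1,7,0,0,0,0],[0.1,0.1,7,0,0,0,0]]]'

```text
t: 14.93
tcp_pos: [0.5397, -0.2924, 0.2303]
tool_rot: [0.999, -0.054, -0.0, -0.0]
force: [0.1, -0.4, 0.4]
finger_gap: -0.0
gripper_force: 0.0
```

>>> carry_out --targets '[[[0,0,0.4,0,0,0,0],[0,0,0.8,0,0,0,0],[0,0,1,0,0,0,0],[0,0,1,0,0,0,0]]]'

```text
t: 15.27
tcp_pos: [0.5418, -0.2936, 0.222]
tool_rot: [0.999, -0.053, 0.002, 0.001]
force: [0.0, -1.1, 0.6]
finger_gap: -0.002
gripper_force: 0.0
```

>>> carry_out --targets '[[[-0.1,0,0.4,0,0,0,0],[-0.2,0,0.8,0,0,0,0],[-0.2,0,0.8,0,0,0,0]]]'

```text
t: 15.52
tcp_pos: [0.5388, -0.2933, 0.2134]
tool_rot: [0.999, -0.053, 0.0, 0.001]
force: [-1.2, 0.1, 1.6]
finger_gap: 0.001
gripper_force: 0.7
```

>>> carry_out --targets '[[[-0.1,0,0.4,0,0,0,0],[-0.2,0,0.8,0,0,0,0],[-0.2,0,0.8,0,0,0,0]]]'

```text
t: 15.77
tcp_pos: [0.5373, -0.2931, 0.2048]
tool_rot: [0.999, -0.053, 0.001, 0.001]
force: [-1.0, -0.7, 1.5]
finger_gap: 0.001
gripper_force: 0.8
```

>>> carry_out --targets '[[[-0.1,0,0.3,0,0,0,0],[-0.1,0,0.5,0,0,0,0],[-0.1,0,0.5,0,0,0,0]]]'

```text
t: 16.02
tcp_pos: [0.5366, -0.2928, 0.1998]
tool_rot: [0.999, -0.053, 0.001, 0.001]
force: [-1.1, -0.1, 1.0]
finger_gap: 0.001
gripper_force: 0.6
```

>>> carry_out --targets '[[[-0.1,0,0.3,0,0,0,0],[-0.1,0,0.5,0,0,0,0],[-0.1,0,0.5,0,0,0,0]]]'

```text
t: 16.27
tcp_pos: [0.5357, -0.2927, 0.1948]
tool_rot: [0.999, -0.053, 0.001, 0.001]
force: [-1.3, -0.6, 1.2]
finger_gap: 0.001
gripper_force: 0.5
```

>>> carry_out --targets '[[[0,0,0.15,0,0,0,0],[0,0,0.3,0,0,0,0],[0,0,0.3,0,0,0,0]]]'

```text
t: 16.52
tcp_pos: [0.5357, -0.2926, 0.192]
tool_rot: [0.999, -0.053, 0.001, 0.001]
force: [-1.7, 0.3, 1.6]
finger_gap: -0.002
gripper_force: 0.8
```

```bash
python3 - <<'E'
from h import *
st();i,im=shot("press");B=cams.camera_info("top");shot("press_t","top");shot("press_s","scene")
a0=cv2.imread("pics/look_t.png").astype(int);a1=cv2.imread("pics/press_t.png").astype(int)
s0=cv2.imread("pics/look_s.png").astype(int);s1=cv2.imread("pics/press_s.png")
# grip dark mask in the scene picture
for n,im2 in (("before",s0.astype(np.uint8)),("now",s1)):
    m=(im2.max(2)<50).astype(np.uint8);m[:, :190]=0;m[:,240:]=0;m[:195]=0;m[250:]=0
    for c in cv2.findContours(m,0,2)[0]:
        if cv2.contourArea(c)>25: print(n,cv2.boundingRect(c),cv2.contourArea(c))
E
```

```text
{'t': 16.5167, 'tcp_pos': [0.5357, -0.2926, 0.192], 'tool_rot': [0.9986, -0.0534, 0.0009, 0.0006], 'force': [-1.6832, 0.2787, 1.6126], 'finger_gap': -0.0023, 'gripper_force': 0.8474}
tcp in chute mm [ -36.4 -100.9    9.6]
before (200, 216, 23, 9) 89.5
now (190, 195, 36, 35) 673.0
```

>>> carry_out --targets '[[[0,0,0.15,0,0,0,0],[0,0,0.3,0,0,0,0],[0,0,0.3,0,0,0,0]]]'

```text
t: 16.92
tcp_pos: [0.536, -0.2927, 0.19]
tool_rot: [0.999, -0.053, 0.001, 0.001]
force: [-1.4, 0.9, 5.0]
finger_gap: 0.002
gripper_force: 2.6
```

>>> carry_out --targets '[[[0,0,0.1,0,0,0,0],[0,0,0.2,0,0,0,0],[0,0,0.2,0,0,0,0]]]'

```text
t: 17.17
tcp_pos: [0.536, -0.2928, 0.1895]
tool_rot: [0.999, -0.053, 0.002, 0.001]
force: [-3.8, 2.5, 12.2]
finger_gap: 0.0
gripper_force: 6.3
```

>>> carry_out --targets '[[[0,0,0.1,0,0,0,0],[0,0,0.2,0,0,0,0],[0,0,0.2,0,0,0,0]]]'

```text
t: 17.42
tcp_pos: [0.536, -0.2928, 0.189]
tool_rot: [0.999, -0.053, 0.002, 0.001]
force: [-4.9, 3.5, 20.8]
finger_gap: -0.002
gripper_force: 10.0
```

The gate pinches the blade: hard stop with 20 N at the lever. I'll hold briefly, then lift off.

>>> carry_out --targets '[[[0,0,0,0,0,0,0],[0,0,0,0,0,0,0],[0,0,0,0,0,0,0],[0,0,-0.4,0,0,0,0],[0,0,-2,0,0,0,0],[0,0,-5,0,0,0,0],[0,0,-9,0,0,0,0],[0,0,-13,0,0,0,1],[0,0,-13,0,0,0,2],[0,0,-13,0,0,0,4]]]'

```text
t: 18.25
tcp_pos: [0.5372, -0.2935, 0.3184]
tool_rot: [0.999, -0.053, 0.004, 0.003]
force: [-0.1, -0.8, -1.2]
finger_gap: 0.361
gripper_force: 0.0
```

```bash
python3 - <<'E'
from h import *
st();
Q=np.array([.5601,-.1949,.2436]);Rq=R.from_quat([0.9518,-0.0508,0.3021,0.0169]);zt=Rq.apply([0,0,1])
print(delta(Q-.12*zt,Rq))
E
```

```text
{'t': 18.25, 'tcp_pos': [0.5372, -0.2935, 0.3184], 'tool_rot': [0.9986, -0.0533, 0.0044, 0.0029], 'force': [-0.1094, -0.7946, -1.1769], 'finger_gap': 0.3611, 'gripper_force': 0.0}
tcp in chute mm [  37.5 -101.6  112.2]
[-5.67, -10.05, -2.43, 0.21, 34.7, 0.09]
```

Now back to 12 cm up-slope of the release pose.

>>> carry_out --targets '[[[-2.8,-2,-2.4,0,7,0,5.5],[-5.7,-5,-2.4,0,14,0,5.5],[-5.7,-10,-2.4,0.2,34.7,0,5.5],[-5.7,-10,-2.4,0.2,34.7,0,5.5],[-5.7,-10,-2.4,0.2,34.7,0,5.5],[-5.7,-10,-2.4,0.2,34.7,0,5.5],[-5.7,-10,-2.4,0.2,34.7,0,5.5],[-5.7,-10,-2.4,0.2,34.7,0,5.5]]]'

```text
t: 18.92
tcp_pos: [0.49, -0.1881, 0.3389]
tool_rot: [0.953, -0.051, 0.298, 0.015]
force: [0.3, -0.3, -0.0]
finger_gap: 0.643
gripper_force: 0.0
```

```bash
python3 - <<'E'
from h import *
st();cams.snapshot("wrist");i,im=shot("look2")
m=((im.max(2)<60)).astype(np.uint8)
for c in cv2.findContours(m[:330],0,2)[0]:
    if cv2.contourArea(c)>100: print(cv2.boundingRect(c),np.round(cv2.minAreaRect(c)[0],1))
for c in (395,400,410,420,430,440): print(c,[(v.min(),v.max()) for v in [np.where(im[195:265,c].max(1)<60)[0]+195] if len(v)])
print([np.round(proj(i,p),1) for p in (chute(.013,.005),chute(-.005,.071))])
st()
Q=np.array([.5601,-.1949,.2436]);Rq=R.from_quat([0.9518,-0.0508,0.3021,0.0169]);print(delta(Q,Rq))
E
```

```text
{'t': 18.9167, 'tcp_pos': [0.49, -0.1881, 0.3389], 'tool_rot': [0.953, -0.0513, 0.2981, 0.0152], 'force': [0.2884, -0.3107, -0.0459], 'finger_gap': 0.6434, 'gripper_force': 0.0}
tcp in chute mm [  1.2  -2.1 162.7]
(382, 246, 154, 84) [446.2 314.4]
(111, 246, 154, 84) [199.7 314.4]
(384, 226, 56, 16) [411.5 233.5]
(303, 175, 37, 42) [321.  195.5]
(438, 161, 173, 95) [522.7 195. ]
395 [(np.int64(226), np.int64(241))]
400 [(np.int64(226), np.int64(241))]
410 [(np.int64(226), np.int64(264))]
420 [(np.int64(226), np.int64(241))]
430 [(np.int64(226), np.int64(241))]
440 []
[array([320.5, 172.6]), array([319.4, 219.2])]
{'t': 19.0167, 'tcp_pos': [0.4908, -0.1884, 0.3396], 'tool_rot': [0.9528, -0.0507, 0.2989, 0.0155], 'force': [-0.1176, -0.1559, 0.0946], 'finger_gap': 0.639, 'gripper_force': 0.0}
tcp in chute mm [  2.2  -2.3 162.7]
[0.23, -0.08, 11.86, -0.14, 0.39, -0.02]
```

>>> carry_out --targets '[[[0.2,-0.1,3,0,0.4,0,5.5],[0.2,-0.1,6,0,0.4,0,5.5],[0.2,-0.1,9,0,0.4,0,5.5],[0.2,-0.1,11,0,0.4,0,5.5],[0.2,-0.1,11.9,0,0.4,0,5.5],[0.2,-0.1,11.9,0,0.4,0,5.5],[0.2,-0.1,11.9,0,0.4,0,5.5]]]'

```text
t: 19.6
tcp_pos: [0.5594, -0.1933, 0.2425]
tool_rot: [0.952, -0.05, 0.302, 0.015]
force: [0.7, -0.6, -0.3]
finger_gap: 0.643
gripper_force: 0.0
```

```bash
python3 - <<'E'
from h import *
st();Q=np.array([.5601,-.1949,.2436]);Rq=R.from_quat([0.9518,-0.0508,0.3021,0.0169]);print(delta(Q,Rq))
E
```

```text
{'t': 19.6, 'tcp_pos': [0.5594, -0.1933, 0.2425], 'tool_rot': [0.9518, -0.0504, 0.3021, 0.0149], 'force': [0.6757, -0.5528, -0.2583], 'finger_gap': 0.6434, 'gripper_force': 0.0}
tcp in chute mm [ 2.9  0.4 43.8]
[0.13, 0.15, -0.04, -0.23, 0.01, -0.02]
```

>>> carry_out --targets '[[[0.13,0.15,0,0,0,0,4.5],[0.13,0.15,0,0,0,0,3.5],[0.13,0.15,0,0,0,0,2.7],[0.13,0.15,0,0,0,0,2],[0.13,0.15,0,0,0,0,2],[0.13,0.15,0,0,0,0,2]]]' --force 45

```text
t: 20.1
tcp_pos: [0.5598, -0.1951, 0.2448]
tool_rot: [0.951, -0.051, 0.303, 0.016]
force: [-3.0, 1.0, 5.9]
finger_gap: 0.303
gripper_force: 45.4
```

```bash
cat >> h.py <<'E'
def riv(n):
    i,im=load(n);hsv=cv2.cvtColor(im,cv2.COLOR_BGR2HSV)
    m=((hsv[...,0]>8)&(hsv[...,0]<35)&(hsv[...,1]>90)&(hsv[...,2]>70)).astype(np.uint8);m[:,:305]=0;m[:,342:]=0;m[:225]=0;m[310:]=0
    g=cv2.cvtColor(im,cv2.COLOR_BGR2GRAY).astype(int)
    return [np.round([cv2.moments(c)["m10"]/cv2.moments(c)["m00"],cv2.moments(c)["m01"]/cv2.moments(c)["m00"]],2).tolist() for c in cv2.findContours(m,0,2)[0] if 12<cv2.contourArea(c)<200],g[336:356,322].tolist(),g[220:236,318].tolist()
E
python3 - <<'E'
from h import *
st();shot("regrasp")
for n in ("lift","c_a","rel","regrasp"): print(n,riv(n))
E
```

```text
{'t': 20.1, 'tcp_pos': [0.5598, -0.1951, 0.2448], 'tool_rot': [0.9514, -0.0509, 0.3033, 0.0158], 'force': [-2.9694, 0.9954, 5.9126], 'finger_gap': 0.3029, 'gripper_force': 45.4231}
tcp in chute mm [ 4.6 -1.2 45.4]
lift ([[322.87, 280.89], [322.6, 244.14]], [29, 32, 31, 29, 37, 35, 29, 30, 30, 37, 58, 75, 59, 31, 20, 19, 8, 15, 18, 13], [230, 228, 215, 173, 128, 115, 137, 155, 161, 166, 171, 172, 164, 138, 86, 43])
c_a ([[323.05, 281.05], [323.12, 242.4]], [25, 24, 25, 20, 22, 25, 31, 25, 27, 33, 71, 116, 137, 143, 141, 142, 144, 147, 145, 145], [149, 146, 149, 151, 152, 154, 164, 193, 215, 212, 188, 130, 67, 32, 29, 34])
rel ([[322.47, 277.01], [322.79, 241.0]], [24, 20, 24, 24, 26, 44, 87, 130, 147, 152, 155, 153, 153, 152, 148, 147, 147, 146, 146, 148], [148, 149, 147, 150, 153, 158, 182, 209, 222, 215, 167, 93, 36, 23, 29, 27])
regrasp ([[323.21, 276.04], [323.21, 240.83]], [23, 25, 22, 29, 49, 96, 131, 143, 147, 150, 154, 152, 153, 152, 148, 146, 143, 143, 144, 146], [145, 143, 146, 148, 148, 155, 176, 206, 219, 211, 166, 94, 39, 24, 28, 29])
```

>>> carry_out --targets '[[[0,0,0,0,0,0,2],[0,0,-0.3,0,0,0,2],[0,0,-0.6,0,0,0,2],[0,0,-0.9,0,0,0,2]]]' --force 80

```text
t: 20.48
tcp_pos: [0.5555, -0.1949, 0.2509]
tool_rot: [0.952, -0.051, 0.303, 0.015]
force: [10.4, -0.8, -8.0]
finger_gap: 0.295
gripper_force: 79.1
```

```bash
python3 - <<'E'
from h import *
st();shot("draw");print(riv("draw"))
E
```

```text
{'t': 20.4833, 'tcp_pos': [0.5555, -0.1949, 0.2509], 'tool_rot': [0.9516, -0.0511, 0.3028, 0.0154], 'force': [10.4051, -0.7711, -7.958], 'finger_gap': 0.295, 'gripper_force': 79.0922}
tcp in chute mm [ 4.6 -1.6 52.8]
([[323.26, 276.02], [323.26, 240.55]], [16, 23, 25, 32, 68, 114, 144, 149, 149, 148, 146, 143, 143, 144, 146, 146, 146, 147, 150, 148], [147, 146, 146, 148, 146, 155, 186, 211, 218, 209, 161, 87, 37, 24, 24, 27])
```

>>> carry_out --targets '[[[0,0,-0.4,0,0,0,2],[0,0,-0.8,0,0,0,2],[0,0,-1.2,0,0,0,2],[0,0,-1.8,0,0,0,2],[0.1,0,-3,0,0,0,2],[0.2,0,-5,0,0,0,2],[0.2,0,-8,0,0,0,2],[0.2,0,-11,0,0,0,2],[0.2,0,-11,0,0,0,2]]]'

```text
t: 21.28
tcp_pos: [0.4919, -0.1879, 0.3453]
tool_rot: [0.951, -0.05, 0.304, 0.017]
force: [0.3, -0.9, -3.1]
finger_gap: 0.292
gripper_force: 80.7
```

```bash
python3 - <<'E'
from h import *
st();i,im=shot("out");print(riv("out"))
for c in (395,400,405,415,420,430,440,450): print(c,[(v.min(),v.max()) for v in [np.where(im[195:275,c].max(1)<60)[0]+195] if len(v)])
for r in (232,235,240): print(r,np.where(im[r,370:470].max(1)<60)[0]+370)
A,_=load("look2")
# ray of the grip (two views, before: look2; gate pinching): expected heights
for n,inf,px in (("look2",A,(411.5,233.7)),):
    print(n,[np.round(plane(inf,px,z),4).tolist() for z in (.16,.165,.17)])
E
```

```text
{'t': 21.2833, 'tcp_pos': [0.4919, -0.1879, 0.3453], 'tool_rot': [0.9512, -0.0501, 0.304, 0.0173], 'force': [0.2961, -0.864, -3.1105], 'finger_gap': 0.2922, 'gripper_force': 80.7362}
tcp in chute mm [  6.3  -1.7 166.9]
([[323.13, 276.04], [323.25, 240.63]], [22, 23, 26, 32, 62, 105, 138, 143, 144, 142, 145, 139, 135, 132, 136, 139, 143, 147, 152, 149], [143, 141, 142, 144, 147, 151, 175, 202, 216, 210, 164, 93, 37, 30, 31, 19])
395 [(np.int64(231), np.int64(245))]
400 [(np.int64(231), np.int64(245))]
405 [(np.int64(231), np.int64(245))]
415 [(np.int64(231), np.int64(245))]
420 [(np.int64(231), np.int64(245))]
430 [(np.int64(231), np.int64(245))]
440 [(np.int64(195), np.int64(199))]
450 [(np.int64(195), np.int64(223))]
232 [386 387 388 389 390 391 392 393 394 395 396 397 398 399 400 401 402 403
 404 405 406 407 408 409 410 411 412 413 414 415 416 417 418 419 420 421
 422 423 424 425 426 427 428 429 430 431 432 433 434 435 436 454 455 456
 457 458 459 460 461 462 463 464 465 466 467 468 469]
235 [386 387 388 389 390 391 392 393 394 395 396 397 398 399 400 401 402 403
 404 405 406 407 408 409 410 411 412 413 414 415 416 417 418 419 420 421
 422 423 424 425 426 427 428 429 430 431 432 433 434 435 436 437 455 456
 457 458 459 460 461 462 463 464 465 466 467 468 469]
240 [383 384 385 386 387 388 389 390 391 392 393 394 395 396 397 398 399 400
 401 402 403 404 405 406 407 408 409 410 411 412 413 414 415 416 417 418
 419 420 421 422 423 424 425 426 427 428 429 430 431 432 434 435 436 437
 457 458 459 460 461 462 463 464 465 466 467 468 469]
look2 [[0.5366, -0.2832, 0.16], [0.5358, -0.2817, 0.165], [0.535, -0.2803, 0.17]]
```

```bash
cat >> h.py <<'E'
ex=np.array([np.cos(np.radians(-6.4)),np.sin(np.radians(-6.4)),0]);sh=np.array([.5454,-.2836,.1408])+.1187*ex
def theta(i,px):
    th=np.linspace(0,.5,501);rows=[proj(i,sh-.13*np.cos(t)*ex+np.array([0,0,.13*np.sin(t)]))[1] for t in th]
    return round(float(th[np.argmin(abs(np.array(rows)-px))]),3)
E
python3 - <<'E'
from h import *
for n,r in (("f_a",124),("look",220),("look2",233.5),("out",238)):
    i,_=load(n);print(n,theta(i,r),theta(i,r-1),theta(i,r+1))
E
```

```text
f_a 0.42 0.44 0.398
look 0.423 0.434 0.411
look2 0.177 0.197 0.155
out 0.178 0.199 0.155
```

The gate stayed put when the blade came out: lever angle 0.177 before, 0.178 after. Next, back to the rack.

```bash
python3 - <<'E'
from h import *
print(delta(np.array([.5229,.3116,.30]),R.from_quat([.8074,.590,0,0])))
print(delta(np.array([.48,.0,.37]),R.from_quat([.8074,.590,0,0])))
E
```

```text
[-4.33, -50.01, 2.19, 24.22, -29.57, -75.72]
[-1.09, -18.57, -4.03, 24.22, -29.57, -75.72]
```

>>> carry_out --targets '[[[-1.1,-4,-4,0,0,0,2],[-1.1,-8,-4,2,-2.5,-6.5,2],[-1.1,-18.6,-4,24.2,-29.6,-75.7,2],[-1.1,-18.6,-4,24.2,-29.6,-75.7,2],[-1.1,-18.6,-4,24.2,-29.6,-75.7,2],[-4.3,-50,-2,24.2,-29.6,-75.7,2],[-4.3,-50,-2,24.2,-29.6,-75.7,2],[-4.3,-50,-2,24.2,-29.6,-75.7,2],[-4.3,-50,-2,24.2,-29.6,-75.7,2],[-4.3,-50,-2,24.2,-29.6,-75.7,2],[-4.3,-50,-2,24.2,-29.6,-75.7,2],[-4.3,-50,-2,24.2,-29.6,-75.7,2]]]'

```text
t: 22.33
tcp_pos: [0.4973, 0.2923, 0.3345]
tool_rot: [0.832, 0.554, 0.021, -0.001]
force: [2.0, -0.1, -1.7]
finger_gap: 0.296
gripper_force: 80.8
```

```bash
python3 - <<'E'
from h import *
st();print(delta(np.array([.5229,.3116,.30]),R.from_quat([.8074,.590,0,0])))
E
```

```text
{'t': 22.3333, 'tcp_pos': [0.4973, 0.2923, 0.3345], 'tool_rot': [0.8323, 0.554, 0.0207, -0.0011], 'force': [2.0292, -0.1185, -1.7141], 'finger_gap': 0.2964, 'gripper_force': 80.7913}
tcp in chute mm [-39.2 476.1 185.6]
[2.65, 1.54, 3.58, 1.3, -1.99, -5.01]
```

>>> carry_out --targets '[[[2.65,1.54,3.6,1.3,-2,-5,2],[2.65,1.54,3.6,1.3,-2,-5,2],[2.65,1.54,3.6,1.3,-2,-5,2],[2.65,1.54,3.6,1.3,-2,-5,2],[2.65,1.54,3.6,1.3,-2,-5,2]]]'

```text
t: 22.75
tcp_pos: [0.5235, 0.3084, 0.3025]
tool_rot: [0.81, 0.587, 0.003, 0.001]
force: [0.2, 0.1, -1.9]
finger_gap: 0.293
gripper_force: 80.7
```

```bash
python3 - <<'E'
from h import *
cams.snapshot("wrist");cams.snapshot("wrist")
st();i,im=shot("over")
for n in ("lift","over"): print(n,riv(n))
g=cv2.cvtColor(im,cv2.COLOR_BGR2GRAY).astype(int)
for c in (290,300,310,325,340): print(c,g[165:240,c].tolist())
Pz=np.array(manip.sense()["tcp_pos"]);print(delta(np.array([.5229,.3116,.30]),R.from_quat([.8074,.590,0,0])))
E
```

```text
{'t': 22.85, 'tcp_pos': [0.5238, 0.3082, 0.3041], 'tool_rot': [0.8098, 0.5867, 0.0039, 0.0009], 'force': [0.5059, 0.6139, -2.9088], 'finger_gap': 0.2911, 'gripper_force': 80.6404}
tcp in chute mm [-36.6 494.9 146.6]
lift ([[322.87, 280.89], [322.6, 244.14]], [29, 32, 31, 29, 37, 35, 29, 30, 30, 37, 58, 75, 59, 31, 20, 19, 8, 15, 18, 13], [230, 228, 215, 173, 128, 115, 137, 155, 161, 166, 171, 172, 164, 138, 86, 43])
over ([[323.06, 275.84], [323.26, 240.45]], [25, 26, 30, 35, 73, 108, 133, 133, 133, 134, 134, 133, 132, 132, 131, 130, 128, 131, 131, 129], [159, 160, 158, 159, 159, 159, 171, 179, 183, 172, 131, 68, 31, 27, 29, 25])
290 [248, 248, 248, 247, 247, 248, 248, 248, 248, 247, 248, 247, 247, 246, 246, 247, 246, 245, 245, 244, 245, 245, 245, 245, 245, 244, 244, 243, 244, 244, 243, 244, 243, 243, 243, 243, 242, 241, 237, 236, 237, 237, 235, 234, 229, 229, 229, 229, 229, 229, 224, 217, 212, 215, 212, 212, 210, 198, 181, 166, 158, 153, 151, 153, 151, 154, 156, 156, 158, 158, 158, 160, 159, 158, 158]
300 [249, 249, 248, 249, 249, 249, 249, 249, 249, 250, 250, 250, 250, 250, 250, 25
[... 732 characters left out ...]
7, 247, 248, 247, 247, 247, 248, 248, 247, 248, 248, 248, 247, 245, 225, 185, 161, 160, 161, 161, 163, 162, 163, 162, 161, 163, 161, 163, 162, 161, 163, 161, 162, 163, 163, 164, 160, 163, 163, 162, 163, 163, 163, 160, 159, 161, 170, 181, 182, 175, 135, 77, 37, 26, 26, 27, 38, 75, 118, 141]
340 [234, 241, 247, 248, 247, 248, 248, 248, 248, 248, 247, 247, 247, 247, 247, 247, 247, 247, 247, 248, 247, 248, 247, 247, 247, 247, 247, 247, 247, 247, 246, 240, 223, 203, 187, 176, 171, 166, 164, 164, 162, 161, 162, 161, 160, 160, 161, 157, 159, 159, 158, 160, 159, 161, 158, 160, 159, 162, 158, 158, 161, 171, 181, 186, 173, 137, 80, 36, 24, 29, 28, 25, 27, 26, 24]
[0.29, -0.2, 0.44, 0.38, -0.32, -0.47]
```

```bash
python3 - <<'E'
from h import *
i,im=load("over");g=cv2.cvtColor(im,cv2.COLOR_BGR2GRAY).astype(int)
ry=np.array([np.cos(np.radians(72.15)),np.sin(np.radians(72.15)),0]);rx=np.array([ry[1],-ry[0],0])
for c in (305,312,320,328,336,342): print(c,g[140:180,c].tolist())
for r in (160,165,168): print(r,g[r,284:364].tolist())
for r in (198,204,212): print(r,g[r,294:352].tolist())
P=np.array(manip.sense()["tcp_pos"]);print("tcp",rx@P,ry@P)
p=plane(i,(323,194.7),P[2]-.120);print("tip +y edge",rx@p,ry@p)
p=plane(i,(323,173.7),.095);print("slot -y rim",rx@p,ry@p)
E
```

```text
305 [209, 222, 230, 232, 232, 232, 232, 233, 233, 230, 235, 242, 247, 248, 249, 248, 249, 249, 249, 249, 249, 248, 238, 207, 151, 115, 106, 106, 107, 110, 111, 114, 117, 128, 166, 223, 244, 249, 249, 249]
312 [209, 223, 231, 232, 233, 232, 233, 232, 232, 233, 233, 232, 233, 232, 232, 231, 233, 232, 234, 238, 243, 242, 230, 196, 148, 111, 101, 98, 99, 101, 101, 102, 102, 126, 179, 228, 245, 250, 249, 249]
320 [205, 222, 228, 231, 228, 230, 230, 230, 229, 230, 230, 229, 231, 230, 231, 230, 228, 228, 229, 229, 228, 224, 202, 162, 126, 110, 105, 101, 97, 99, 99, 99, 104, 128, 181, 230, 247, 249, 248, 247]
328 [206, 220, 230, 233, 231, 232, 232, 231, 230, 231, 232, 231, 231, 232, 231, 231, 231, 231, 231, 231, 231, 225, 201, 153, 117, 91, 84, 80, 83, 81, 81, 77, 84, 116, 177, 233, 248, 249, 246, 245]
336 [210, 225, 231, 234, 232, 232, 234, 234, 232, 233, 234, 233, 233, 232, 234, 232, 233, 233, 233, 232, 232, 229, 220, 208, 202, 205, 210, 216, 221, 232, 242, 245, 247, 248, 249, 250, 251, 250, 249, 248]
342 [210, 221, 232, 232, 232, 233, 233, 232, 232, 232, 232, 233, 233, 231, 232, 233, 232,
[... 1602 characters left out ...]
49, 250, 249, 249, 248, 245, 225, 177, 160, 159, 156, 156, 156, 157, 155, 156, 157, 156, 156, 158, 157, 158, 163, 160, 162, 159, 161, 161, 160, 158, 160, 160, 162, 162, 160, 162, 164, 161, 160, 158, 162, 164, 185, 211, 225, 228, 238, 246, 246, 235, 186, 113, 82]
212 [247, 248, 248, 247, 246, 244, 245, 243, 233, 212, 181, 164, 157, 158, 157, 157, 154, 161, 159, 158, 157, 158, 157, 159, 159, 159, 158, 159, 162, 163, 161, 162, 162, 163, 161, 159, 162, 162, 161, 162, 163, 164, 164, 162, 162, 160, 157, 160, 180, 221, 241, 246, 247, 244, 229, 171, 106, 81]
tcp 0.4042098175938431 0.4539752239654421
tip +y edge 0.40630225109815965 0.4551923237720112
slot -y rim 0.40681583997736137 0.4512069899924616
```

```bash
python3 - <<'E'
from h import *
i,im=load("over")
ry=np.array([np.cos(np.radians(72.15)),np.sin(np.radians(72.15)),0]);rx=np.array([ry[1],-ry[0],0])
P=np.array(manip.sense()["tcp_pos"]);
for n,px,z in (("slot",(318.7,168.8),.095),("plate mid",(318.9,168),.095),("tip front edge",(323.3,194.7),P[2]-.1195),("shoulder front low edge",(323.2,225.8),P[2]-.0445)):
    p=plane(i,px,z);print(n,np.round([rx@p,ry@p],4))
r=R.from_quat(manip.sense()["tool_rot"]);print("tool z",r.apply([0,0,1])@rx,r.apply([0,0,1])@ry,"tool x angle",np.degrees(np.arctan2(*r.apply([1,0,0])[[1,0]])))
st()
E
```

```text
slot [0.4024 0.4565]
plate mid [0.4026 0.4573]
tip front edge [0.4065 0.4553]
shoulder front low edge [0.406  0.4599]
tool z 0.006605916366743367 0.005566101405172726 tool x angle 71.8494922733586
{'t': 22.9, 'tcp_pos': [0.5239, 0.3082, 0.3044], 'tool_rot': [0.8098, 0.5867, 0.0042, 0.001], 'force': [-0.1174, -0.3304, -1.9866], 'finger_gap': 0.2946, 'gripper_force': 80.636}
tcp in chute mm [-36.4 494.9 146.8]
```

```bash
python3 - <<'E'
from h import *
print(delta(np.array([.5228,.3113,.235]),R.from_quat([.8074,.590,.0004,.0001])))
E
```

```text
[0.22, -0.25, 6.94, 0.34, -0.29, -0.47]
```

>>> carry_out --targets '[[[0.22,-0.25,2,0.3,-0.3,-0.5,2],[0.22,-0.25,4.5,0.3,-0.3,-0.5,2],[0.22,-0.25,6.9,0.3,-0.3,-0.5,2],[0.22,-0.25,6.9,0.3,-0.3,-0.5,2],[0.22,-0.25,6.9,0.3,-0.3,-0.5,2],[0.22,-0.25,6.9,0.3,-0.3,-0.5,2]]]'

```text
t: 23.4
tcp_pos: [0.5236, 0.3121, 0.2355]
tool_rot: [0.807, 0.591, 0.001, 0.001]
force: [0.3, -0.3, -2.2]
finger_gap: 0.295
gripper_force: 80.6
```

```bash
python3 - <<'E'
from h import *
st();print(delta(np.array([.5228,.3113,.235]),R.from_quat([.8074,.590,.0004,.0001])));i,im=shot("over2");st()
g=cv2.cvtColor(im,cv2.COLOR_BGR2GRAY).astype(int)
for c in (300,312,320,328,338): print(c,g[165:225,c].tolist())
for r in (188,191,194,200,210): print(r,g[r,284:364].tolist())
E
```

```text
{'t': 23.4, 'tcp_pos': [0.5236, 0.3121, 0.2355], 'tool_rot': [0.807, 0.5906, 0.0008, 0.0005], 'force': [0.2683, -0.2738, -2.2348], 'finger_gap': 0.295, 'gripper_force': 80.5888}
tcp in chute mm [-76.5 498.8  90.7]
[-0.11, -0.05, 0.05, 0.06, -0.01, 0.08]
{'t': 23.45, 'tcp_pos': [0.5239, 0.3124, 0.2358], 'tool_rot': [0.8069, 0.5907, 0.0013, 0.0007], 'force': [-0.9373, 0.7337, -2.7772], 'finger_gap': 0.2942, 'gripper_force': 80.5889}
tcp in chute mm [-76.  499.   90.9]
300 [250, 250, 250, 250, 250, 250, 250, 250, 250, 250, 250, 250, 250, 250, 250, 249, 246, 230, 205, 203, 210, 216, 221, 224, 226, 227, 226, 229, 230, 232, 235, 238, 240, 245, 247, 249, 250, 249, 249, 250, 250, 249, 249, 249, 249, 249, 250, 249, 249, 249, 249, 249, 249, 249, 249, 249, 247, 240, 213, 175]
312 [249, 249, 249, 249, 249, 249, 249, 249, 249, 249, 249, 249, 249, 249, 249, 249, 246, 226, 170, 125, 107, 100, 101, 100, 99, 97, 100, 98, 105, 127, 149, 156, 157, 155, 156, 156, 156, 156, 156, 155, 159, 157, 158, 157, 157, 158, 159, 157, 158, 160, 161, 158, 161, 158, 158, 159, 160, 160, 157, 160]
320 [247, 248, 248, 24
[... 2145 characters left out ...]
7, 246, 237, 211, 171, 158, 158, 158, 157, 156, 157, 159, 155, 157, 157, 158, 158, 158, 158, 161, 161, 165, 164, 162, 161, 162, 160, 160, 163, 160, 163, 161, 161, 160, 160, 160, 163, 188, 230, 247, 247, 246, 246, 246, 248, 248, 248, 247, 246, 246, 246, 247, 248, 248, 244, 219, 144, 100, 93, 93, 89]
210 [239, 246, 248, 247, 248, 248, 249, 249, 249, 249, 249, 250, 250, 250, 250, 250, 249, 249, 249, 245, 222, 176, 161, 158, 158, 159, 159, 158, 158, 157, 157, 155, 158, 157, 161, 159, 162, 160, 161, 163, 164, 163, 162, 161, 160, 161, 160, 161, 164, 160, 163, 164, 163, 161, 160, 161, 162, 167, 196, 230, 244, 246, 247, 248, 248, 247, 246, 246, 246, 246, 247, 247, 246, 235, 188, 118, 86, 88, 87, 88]
```

```bash
python3 - <<'E'
from h import *
i,im=load("over2");P=np.array([.5237,.3122,.2356])
ry=np.array([np.cos(np.radians(72.15)),np.sin(np.radians(72.15)),0]);rx=np.array([ry[1],-ry[0],0])
s=plane(i,(320.5,182.9),.095);t=plane(i,(323.4,193.8),P[2]-.1195)
print("slot c",rx@s,ry@s-.006,"blade c",rx@t,ry@t-.004,"tcp",rx@P,ry@P)
i,im=load("over");s=plane(i,(318.7,163.4),.095);s2=plane(i,(318.7,173.9),.095);print("over slot rims",ry@s,ry@s2)
E
```

```text
slot c 0.4022987141411322 0.4563397455792969 blade c 0.4046883584431251 0.45519614254877194 tcp 0.40279282437419817 0.4576991049069863
over slot rims 0.46218553448541777 0.45102368993599606
```

>>> carry_out --targets '[[[0.05,-0.17,0.5,0,0,0,2],[0.05,-0.17,1,0,0,0,2],[0.05,-0.17,1.4,0,0,0,2],[0.05,-0.17,1.4,0,0,0,2],[0.05,-0.17,1.4,0,0,0,2]]]'

```text
t: 23.87
tcp_pos: [0.5208, 0.3131, 0.2188]
tool_rot: [0.807, 0.591, -0.002, -0.0]
force: [0.1, 0.7, -1.9]
finger_gap: 0.295
gripper_force: 80.7
```

```bash
python3 - <<'E'
from h import *
cams.snapshot("wrist");st();i,im=shot("over3");P=np.array(manip.sense()["tcp_pos"])
g=cv2.cvtColor(im,cv2.COLOR_BGR2GRAY).astype(int)
for c in (312,320,328): print(c,g[180:215,c].tolist())
for r in (192,195,210): print(r,g[r,296:350].tolist())
ry=np.array([np.cos(np.radians(72.15)),np.sin(np.radians(72.15)),0]);rx=np.array([ry[1],-ry[0],0]);print("tcp",rx@P,ry@P)
E
```

```text
{'t': 23.9167, 'tcp_pos': [0.521, 0.3132, 0.219], 'tool_rot': [0.8067, 0.5909, -0.0013, -0.0], 'force': [-0.5005, -0.798, -2.2703], 'finger_gap': 0.2921, 'gripper_force': 80.7008}
tcp in chute mm [-88.1 499.5  78.8]
312 [250, 250, 250, 249, 250, 249, 247, 226, 174, 129, 104, 95, 99, 107, 126, 145, 156, 158, 157, 157, 158, 157, 158, 157, 155, 157, 159, 156, 158, 158, 157, 159, 159, 158, 157]
320 [244, 240, 235, 233, 232, 233, 228, 197, 148, 118, 105, 94, 99, 110, 128, 149, 154, 156, 158, 162, 161, 159, 161, 159, 159, 162, 160, 160, 159, 162, 161, 161, 159, 161, 160]
328 [230, 228, 229, 229, 229, 229, 224, 198, 152, 113, 89, 89, 88, 97, 123, 144, 156, 158, 161, 159, 161, 160, 162, 156, 162, 162, 159, 159, 157, 160, 159, 159, 161, 161, 163]
192 [250, 251, 251, 250, 249, 246, 234, 209, 180, 139, 109, 103, 101, 100, 98, 98, 99, 99, 102, 97, 100, 101, 101, 100, 99, 101, 104, 99, 100, 99, 98, 90, 88, 85, 86, 85, 81, 80, 83, 80, 83, 85, 83, 83, 83, 80, 86, 93, 131, 169, 186, 205, 224, 232]
195 [248, 248, 248, 247, 246, 242, 230, 211, 180, 142, 113, 106, 107, 107, 122, 137, 145, 148, 148, 147, 147, 148, 147, 149, 149, 147, 149, 148, 147, 148, 147, 149, 144, 146, 147, 144, 143, 141, 138, 135, 121, 98, 88, 86, 83, 84, 82, 98, 145, 194, 213, 226, 237, 245]
210 [249, 250, 251, 250, 250, 249, 248, 244, 224, 179, 160, 161, 157, 157, 157, 157, 157, 160, 158, 156, 160, 159, 159, 160, 161, 163, 163, 161, 164, 164, 161, 162, 159, 159, 159, 161, 161, 162, 163, 163, 162, 163, 162, 160, 159, 163, 172, 188, 201, 205, 215, 232, 242, 245]
tcp 0.4001091361668765 0.4578686757682269
```

>>> carry_out --targets '[[[0.15,0.05,0,0,0,0,2],[0.15,0.05,0.3,0,0,0,2],[0.15,0.05,0.6,0,0,0,2],[0.15,0.05,0.8,0,0,0,2],[0.15,0.05,0.8,0,0,0,2]]]'

```text
t: 24.38
tcp_pos: [0.5215, 0.3142, 0.2104]
tool_rot: [0.807, 0.591, -0.002, -0.0]
force: [-0.9, -0.2, -1.8]
finger_gap: 0.294
gripper_force: 80.7
```

>>> carry_out --targets '[[[0,0,0.3,0,0,0,2],[0,0,0.7,0,0,0,2],[0,0,1,0,0,0,2],[0,0,1,0,0,0,2]]]'

```text
t: 24.72
tcp_pos: [0.5214, 0.3142, 0.2002]
tool_rot: [0.807, 0.591, -0.002, -0.0]
force: [-1.1, -0.2, -2.4]
finger_gap: 0.295
gripper_force: 80.7
```

>>> carry_out --targets '[[[0,0,0.7,0,0,0,2],[0,0,1.5,0,0,0,2],[0,0,2.3,0,0,0,2],[0,0,2.5,0,0,0,2],[0,0,2.5,0,0,0,2]]]'

```text
t: 25.13
tcp_pos: [0.5212, 0.314, 0.1748]
tool_rot: [0.807, 0.591, -0.002, -0.0]
force: [0.4, 0.3, -2.1]
finger_gap: 0.295
gripper_force: 80.8
```

>>> carry_out --targets '[[[0,0,0.7,0,0,0,2],[0,0,1.5,0,0,0,2],[0,0,2.2,0,0,0,2],[0,0,2.5,0,0,0,2],[0,0,2.5,0,0,0,2]]]'

```text
t: 25.55
tcp_pos: [0.5211, 0.314, 0.1499]
tool_rot: [0.807, 0.591, -0.002, -0.0]
force: [1.1, 0.0, -2.4]
finger_gap: 0.298
gripper_force: 80.8
```

>>> carry_out --targets '[[[0,0,0.2,0,0,0,2],[0,0,0.4,0,0,0,2],[0,0,0.5,0,0,0,2],[0,0,0.5,0,0,0,2]]]'

```text
t: 25.88
tcp_pos: [0.5219, 0.3143, 0.1461]
tool_rot: [0.807, 0.591, -0.001, 0.0]
force: [0.4, -0.4, -2.0]
finger_gap: 0.292
gripper_force: 80.8
```

>>> carry_out --targets '[[[0,0,0.2,0,0,0,2],[0,0,0.4,0,0,0,2],[0,0,0.4,0,0,0,2]]]'

```text
t: 26.13
tcp_pos: [0.5216, 0.3142, 0.1418]
tool_rot: [0.807, 0.591, -0.001, -0.0]
force: [-0.3, -1.4, -1.9]
finger_gap: 0.296
gripper_force: 80.8
```

>>> carry_out --targets '[[[0,0,0.1,0,0,0,2],[0,0,0.2,0,0,0,2],[0,0,0.2,0,0,0,2]]]'

```text
t: 26.38
tcp_pos: [0.5218, 0.3142, 0.14]
tool_rot: [0.807, 0.591, -0.001, -0.0]
force: [-0.7, 0.4, -3.5]
finger_gap: 0.293
gripper_force: 80.8
```

>>> carry_out --targets '[[[0,0,0.1,0,0,0,2],[0,0,0.15,0,0,0,2],[0,0,0.15,0,0,0,2]]]'

```text
t: 26.63
tcp_pos: [0.5219, 0.3143, 0.1397]
tool_rot: [0.807, 0.591, -0.001, 0.0]
force: [-1.7, -0.9, 3.9]
finger_gap: 0.292
gripper_force: 81.7
```

>>> carry_out --targets '[[[0,0,0.1,0,0,0,2],[0,0,0.15,0,0,0,2],[0,0,0.15,0,0,0,2]]]'

```text
t: 26.88
tcp_pos: [0.5219, 0.3143, 0.1396]
tool_rot: [0.807, 0.591, -0.001, 0.0]
force: [-3.4, -2.7, 11.2]
finger_gap: 0.297
gripper_force: 82.7
```

Seated on the plate (force rises at z = 0.1396). I'll ease off, open and rise.

>>> carry_out --targets '[[[0,0,-0.15,0,0,0,2],[0,0,-0.15,0,0,0,3.2],[0,0,-0.15,0,0,0,4],[0,0,-0.15,0,0,0,5],[0,0,-0.15,0,0,0,5],[0,0,-1,0,0,0,5],[0,0,-3,0,0,0,5],[0,0,-6,0,0,0,5],[0,0,-10,0,0,0,5],[0,0,-13.2,0,0,0,6],[0,0,-13.2,0,0,0,6],[0,0,-13.2,0,0,0,6]]]'

```text
t: 27.88
tcp_pos: [0.5234, 0.315, 0.2723]
tool_rot: [0.807, 0.591, 0.002, 0.001]
force: [-0.8, 0.3, -1.0]
finger_gap: 0.705
gripper_force: 0.0
```

```bash
python3 - <<'E'
from h import *
cams.snapshot("wrist");cams.snapshot("wrist");st();i,im=shot("fin")
b=(im.max(2)<60).astype(np.uint8);b[:,:285]=0;b[:,365:]=0
for c in cv2.findContours(b,0,2)[0]:
    if 60<cv2.contourArea(c)<3000: print("  blk",cv2.boundingRect(c))
ref,_=load("r_b")
# same features as r_b (310..): thick handle top -y edge centre -> at z .166, compare
ry=np.array([np.cos(np.radians(72.15)),np.sin(np.radians(72.15)),0]);rx=np.array([ry[1],-ry[0],0])
for n,inf in (("r_b",ref),("fin",i)):
    _,m=load(n);b=(m.max(2)<60).astype(np.uint8);b[:,:285]=0;b[:,365:]=0
    for c in cv2.findContours(b,0,2)[0]:
        x,y,w,h=cv2.boundingRect(c)
        if 60<cv2.contourArea(c)<3000:
            out=[]
            for px,z in (((x+w/2,y+h),.166),((x+w/2,y),.100)):
                p=plane(inf,px,z);out+=[round(rx@p,4),round(ry@p,4)]
            print(n,out)
sc,a=shot("fin_s","scene");g0=cv2.imread("pics/scene0.png")
for n,m in (("start",g0),("end",a)):
    k=(m.max(2)<55).astype(np.uint8)
    print(n,[cv2.boundingRect(c) for c in cv2.findContours(k[155:200,360:425],0,2)[0] if cv2.contourArea(c)>8])
    print(n,"grip",[cv2.boundingRect(c) for c in cv2.findContours(k[205:250,190:240],0,2)[0] if cv2.contourArea(c)>25])
E
```

```text
{'t': 27.9833, 'tcp_pos': [0.5214, 0.3142, 0.2686], 'tool_rot': [0.8068, 0.5909, -0.0019, -0.0002], 'force': [0.1146, 1.0436, 0.1455], 'finger_gap': 0.7026, 'gripper_force': 0.0}
tcp in chute mm [-59.5 500.5 119.3]
  blk (311, 278, 27, 42)
  blk (311, 232, 28, 24)
  blk (309, 174, 32, 41)
r_b [np.float64(0.4028), np.float64(0.3564), np.float64(0.4029), np.float64(0.3556)]
r_b [np.float64(0.403), np.float64(0.414), np.float64(0.4034), np.float64(0.4053)]
r_b [np.float64(0.4034), np.float64(0.4478), np.float64(0.4037), np.float64(0.4623)]
fin [np.float64(0.4028), np.float64(0.3561), np.float64(0.4029), np.float64(0.355)]
fin [np.float64(0.4029), np.float64(0.4149), np.float64(0.4031), np.float64(0.406)]
fin [np.float64(0.4026), np.float64(0.4487), np.float64(0.4027), np.float64(0.464)]
start [(31, 16, 3, 13), (12, 13, 7, 17), (46, 8, 10, 20)]
start grip [(10, 11, 22, 9)]
end [(31, 16, 3, 13), (12, 13, 7, 17), (46, 8, 10, 20)]
end grip [(13, 17, 22, 9)]
```

The gauge is seated within about 1.5 mm of where it started, the other gauges haven't moved, and the lever stays at its pinched position. Handing in.

```bash
python3 -c "
from station import sign_off
print(sign_off())"
```

```text
the job is handed in; nothing more can be done
None
```

The job is handed in: the gate was pinched to the thick gauge's 8 mm blade and the lever had not moved after the draw-out, and that gauge hangs upright in its own slot with the other gauges unmoved (no verdict was returned).

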